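# Dock the circuit modules from the clipped tote

## Robot

A 6-joint arm with a two-finger parallel gripper is mounted at the origin on the work surface. World frame = base frame: x ahead of the robot, y to its left, z up, the work surface at z = 0. Lengths are in m, angles in rad, forces in N, time in s.
With the tool pointing down it reaches from about 0.375 to 0.9 m from the base axis. Payload 3.1 kg.
Tool frame: the origin (TCP) lies at the very end of the fingers, on their centre line; the grasp point (between the pads) lies 19 mm behind it; z points along the fingers, y is the line along which they close (so a half turn about z gives the same grasp; the last joint's range is limited). The gripper opens to 87 mm and grips with 3 to 60 N. Pads are 19 mm wide; open, the fingers measure 117 mm over their backs; the gripper's body (75 mm by 190 mm) begins 51 mm behind the grasp point.
Start: joints at [-1.377, 0.527, 1.433, -0, 1.181, -0.178], TCP at [0.227, -0.582, 0.223] pointing down, gripper open.
Joint ranges: [-3.08, 3.08], [-0.75, 2.2], [0.22, 2.44], [-1.43, 4.57], [0, 2.65], [-2.85, 2.85]. Speed limits (rad/s): [2.79, 2.79, 3.14, 3.14, 3.14, 3.14].

## Interface

Orientations are given as a unit quaternion [x, y, z, w].
In Python, from rig import robot gives the robot as it stands. The module is installed in compiled form; this text tells all that it offers.
- The arm moves only by the tool servo_tool, never from a script. Its argument "rows" is one flat list of numbers, 5 for each row, row after row: the closure, from -1 (fully open) to 1 (shut), so that 0 is half open, then the shift along the tool's x, y, z in m, then the turn about the tool's z in degrees. A call has 1 to 5 rows; each row shifts and turns the commanded pose from where the row before left it, along the tool's axes as they then stand; what a row does not reach is not made up. A row lasts 1/12 s, in which the tool goes at most 41.7 mm and 7.16 degrees, less where a joint would pass 70% of its speed; a pose out of reach is approached as far as the arm can. A call with a gripper value outside its range is refused whole. The fingers move at their own pace and stop on an object; "newtons" is the grip in N (left out, the last holds). Time passes only in rows, so rows that do not move let the fingers close. It gives the time, the measured TCP pose, the force, the opening and the grip force at its end, in the units of the state.
- robot.get_obs(): the state, without advancing time (a new reading comes with each control period).
- robot.camera(name): name is "scene" or "top" or "wrist"; returns a dict with "pixels" (400x640x3 uint8, red, green, blue), "intrinsics" (3x3 intrinsics, pixels), "dist" ([k1, k2, p1, p2, k3] as OpenCV has them; the pictures are not rectified), "rvec" (rotation vector, rad) and "tvec" (3), from world to camera coordinates, as OpenCV has them; the wrist camera has in their place "mount" (4x4, takes a point from camera to tool coordinates, whose origin is the TCP and whose axes are the flange's). Camera axes: x right, y down, z forward; pixel columns grow to the right and rows downward; lengths in m; the calibration is good to about 2 mm. A picture is of the moment at which its call begins: read the wrist's pose just before it. There is no depth.
- robot.hand_in(): hands the job in; it is judged then, once.
Trained networks look in a picture, given as the dict that the camera call returned (one of the last four; its "shot" number tells which), for a name from the list of things; names that differ only in an ending like _2 or _b are one class to them, and where a whole thing is asked for, a point or a joint stands for the part that bears it (a point fixed in the world has none). Each returns a list of dicts, best first, with "score" (0 to 1); they miss things now and then, are a little off and sometimes report something else, mostly with a low value. They report only what shows in the picture. A call takes as long as a camera call.
- robot.spot_in(picture, query): "at" ([x, y, z] in m, in world coordinates, good to about 4 mm: the middle of the surface that is visible of it).
- robot.outline_of(picture, query): "region" (400x640 bool, what is visible of it).
- robot.place_of(picture, query): "at" ([x, y, z] in m, in world coordinates, good to about 4 mm: a listed point, or the origin of a listed thing).
The state is a dict: "time": time; "q": joint angles; "joint_velocities": joint speeds; "joint_torque": joint torques, N m; "position": TCP position; "tool_rot": TCP orientation; "ft_force": force on the tool from outside, world axes, zero at the start; "moment": the same for the moment, N m; "grip_width": finger opening in m; "grip_force": force on a finger pad.
Only numpy, scipy, OpenCV 4.12 (cv2) and the standard library are available. Lean on these libraries where they do the work, as an engineer would, in place of code of your own. Each camera call takes 0.05 s, during which the arm holds its last target. There are 200 camera calls.

## Task

Get the class's circuit modules onto the dock: flip both spring clips open, then take the lid off the tote and lay it flat on the middle of the black mat. Set each module from the tote on the sloping bay of its own colour so that it slides fully home into the bay's low corner, and when all are home press the green button all the way down. Then put the lid back on the empty tote, properly seated with the clips left open; leave the bottle, cup, carton and jar where they stand.

Things in the scene. Friction and masses are not known exactly. Their poses are not given: they have to be found in the camera images.
- tote: Clear grey plastic storage tote, fixed to the table, 160 mm (its x) by 280 mm (its y), 80 mm tall, walls and floor 5 mm, open on top under the lid. Origin: centre of its underside, z up. Inner space 150 x 270 mm.
- clip_near (a joint): Orange sprung bale clip at the middle of the tote's -x long side. 0 = closed with its hook over the lid's edge; grows to 1.9 rad as its top swings outward (towards the tote's -x) and down. Hinge line along the tote's y, 90 mm out from the tote's centre line, 50 mm above the table. Over-centre spring: below about 0.6 rad it snaps shut, beyond it snaps fully open. About 2 N at the tab.
- clip_near_tab (a point): Middle of the upright finger tab of the -x clip: 44 mm wide along the tote's y, 4 mm thick; closed it stands from 91 to 129 mm above the table (this point 110 mm), free to be pushed outward from the lid side.
- clip_far (a joint): The same clip at the middle of the tote's +x long side; its top swings outward towards the tote's +x.
- clip_far_tab (a point): Middle of the finger tab of the +x clip, as for the other one.
- lid_grip (a point): Loose blue tote lid, about 250 g: plate 158 mm (x) by 278 mm (y), 8 mm thick, over an 8 mm deep plug with 4 mm play all round in the tote's mouth. On top a white bar handle 20 mm wide (x), 96 mm long (y), 14 mm thick, on two posts, its bar 23 mm clear above the plate. This point is the centre of the bar, 46 mm above the underside of the plug (118 mm above the table while the lid is on the tote). z up.
- mat_c (a point): Centre of the top of the black rubber mat on the table, 290 mm (its x) by 190 mm (its y), 3 mm thick, fixed: the place for the lid, long side along the mat's x.
- dock: White module dock with three sloping bays side by side, fixed to the table; foot 215 mm (its x) by 294 mm (its y), bays rising to about 115 mm at the back (+x). Origin: centre below, on the table. In order from +y to -y the bays are red, yellow and blue (coloured fences).
- button (a joint): Green push button, 28 mm across, standing upright on the dock's front sill. Value: travel in m, 0 = up, 0.006 = fully down (5 N), springs back.
- button_top (a point): Centre of the top of the green button, 38 mm above the table.
- mod_red_c (a point): Red lamp module, about 160 g, starts standing in the closed tote (may be absent: None): a polished square base 72 x 72 mm, 14 mm thick, in red, with a black block on its middle 18 mm (x) by 40 mm (y), 40 mm tall, to grip by; 54 mm tall overall. This point is its centre, half-way up: 27 mm above the underside. z up, square to the base.
- bay_red (a point): Low corner of the red bay, on its slippery plate (x 0..116, y -90..0 mm here); fences 16 mm high along x = 0 and y = 0. Axes: x up the slope along the side fence, y across to the side fence, z square to the plate. It falls 22 deg to -x and 17 deg to +y: a module let go slides into the corner; its centre is then at (36, -36, 27) mm here, any quarter turn.
- mod_yellow_c (a point): Yellow buzzer module, about 160 g, starts standing in the closed tote (may be absent: None): a polished square base 72 x 72 mm, 14 mm thick, in yellow, with a black block on its middle 18 mm (x) by 40 mm (y), 40 mm tall, to grip by; 54 mm tall overall. This point is its centre, half-way up: 27 mm above the underside. z up, square to the base.
- bay_yellow (a point): Low corner of the yellow bay, on its slippery plate (x 0..116, y -90..0 mm here); fences 16 mm high along x = 0 and y = 0. Axes: x up the slope along the side fence, y across to the side fence, z square to the plate. It falls 22 deg to -x and 17 deg to +y: a module let go slides into the corner; its centre is then at (36, -36, 27) mm here, any quarter turn.
- mod_blue_c (a point): Blue switch module, about 160 g, starts standing in the closed tote (may be absent: None): a polished square base 72 x 72 mm, 14 mm thick, in blue, with a black block on its middle 18 mm (x) by 40 mm (y), 40 mm tall, to grip by; 54 mm tall overall. This point is its centre, half-way up: 27 mm above the underside. z up, square to the base.
- bay_blue (a point): Low corner of the blue bay, on its slippery plate (x 0..116, y -90..0 mm here); fences 16 mm high along x = 0 and y = 0. Axes: x up the slope along the side fence, y across to the side fence, z square to the plate. It falls 22 deg to -x and 17 deg to +y: a module let go slides into the corner; its centre is then at (36, -36, 27) mm here, any quarter turn.
- glue: White glue bottle with orange cap, 52 mm across, 130 mm tall, loose; a bystander. Origin under its centre.
- cup: Blue cup, 76 mm across, 90 mm tall, loose; a bystander. Origin under its centre.
- carton: Yellow carton 70 x 120 x 60 mm, loose; a bystander. Origin under its centre.
- jar: Glass jar, 70 mm across, 90 mm tall, loose; a bystander. Origin under its centre.

How it is judged:
On the way, in this order (a step that is already met when the one before it is completed fails the run):
1. both clips are flipped open while the lid is still on the tote (value of joint each of clip_near, clip_far above 1.2 rad and horizontal distance between lid_grip and tote below 0.02 m and height (world z) of lid_grip below 0.13 m), for 0.2 s.
2. the lid lies flat on the mat (horizontal distance between lid_grip and mat_c below 0.05 m and height (world z) of lid_grip below 0.056 m and angle between lid_grip's own z axis and vertical below 0.06 rad and contact force between lid and the fingers below 0.1 N), for 0.2 s.
3. every module is home in the corner of its own bay, let go (x of mod_red_c in the frame of bay_red between 0.032 and 0.04 m and y of mod_red_c in the frame of bay_red between -0.04 and -0.032 m and z of mod_red_c in the frame of bay_red between 0.022 and 0.032 m and x of mod_yellow_c in the frame of bay_yellow between 0.032 and 0.04 m and y of mod_yellow_c in the frame of bay_yellow between -0.04 and -0.032 m and z of mod_yellow_c in the frame of bay_yellow between 0.022 and 0.032 m and x of mod_blue_c in the frame of bay_blue between 0.032 and 0.04 m and y of mod_blue_c in the frame of bay_blue between -0.04 and -0.032 m and z of mod_blue_c in the frame of bay_blue between 0.022 and 0.032 m and contact force between each of mod_red, mod_yellow, mod_blue and the fingers below 0.1 N), for 0.3 s.
4. the green button is pressed all the way down (value of joint button above 0.0045 m), for 0.05 s.
5. the lid is back on the tote, seated, let go (horizontal distance between lid_grip and tote below 0.008 m and height (world z) of lid_grip between 0.114 and 0.122 m and angle between lid_grip's own z axis and vertical below 0.05 rad and contact force between lid and the fingers below 0.1 N), for 0.2 s.
At the end, for the whole second after the job is handed in: Each module present is at rest in the low corner of the bay of its own colour, base flat on the plate and against both fences (within 4 mm); the lid sits level in the tote's mouth, plug down inside it (height within 4 mm, tilt under 0.05 rad); both clips are open (beyond 1.2 rad) (x of mod_red_c in the frame of bay_red between 0.032 and 0.04 m and y of mod_red_c in the frame of bay_red between -0.04 and -0.032 m and z of mod_red_c in the frame of bay_red between 0.022 and 0.032 m and x of mod_yellow_c in the frame of bay_yellow between 0.032 and 0.04 m and y of mod_yellow_c in the frame of bay_yellow between -0.04 and -0.032 m and z of mod_yellow_c in the frame of bay_yellow between 0.022 and 0.032 m and x of mod_blue_c in the frame of bay_blue between 0.032 and 0.04 m and y of mod_blue_c in the frame of bay_blue between -0.04 and -0.032 m and z of mod_blue_c in the frame of bay_blue between 0.022 and 0.032 m and linear speed of each of mod_red, mod_yellow, mod_blue below 0.02 m/s and horizontal distance between lid_grip and tote below 0.008 m and height (world z) of lid_grip between 0.114 and 0.122 m and angle between lid_grip's own z axis and vertical below 0.05 rad and value of joint each of clip_near, clip_far above 1.2 rad); the robot touches nothing.
It fails at once if the glue is shoved aside (50 mm) (distance of glue from where it was at the start of the episode above 0.05 m).
It fails at once if the cup is shoved aside (50 mm) (distance of cup from where it was at the start of the episode above 0.05 m).
It fails at once if the carton is shoved aside (50 mm) (distance of carton from where it was at the start of the episode above 0.05 m).
It fails at once if the jar is shoved aside (50 mm) (distance of jar from where it was at the start of the episode above 0.05 m).
Of mod_red, mod_yellow, mod_blue only 2 to 3 are there at a start; the rules pass over those that are not, and their reading is None.
At some moment in a run one of mod_red, mod_yellow, mod_blue may be knocked a few centimetres aside while the robot is not near it.
Once in a run the grip may slacken for a moment while it holds something.
It also fails if it takes over 210 s, if anything falls off the work surface, if the arm or the gripper's body presses on something with over 40 N, if the wrist force passes 120 N, or if a joint passes its speed limit or range.

## Working session

There is one attempt and no reset: what is moved stays moved. The work goes in short steps, Python scripts to look and compute and a tool call to move; the robot and the scene stay as the last step left them, time stands still between calls to the robot, and variables do not carry over. Pictures are saved under pics/ and viewed, at most 14 in all, crops included, and the job is handed in when it is done.

Besides the shell and the picture viewer there is one more tool, called after "Call:" as name(argument=value, ...) on one line, values as JSON. servo_tool: Moves the arm, as the interface text tells. Its arguments: {"type":"object","properties":{"rows":{"type":"array","items":{"type":"number"}},"newtons":{"type":"number"}},"required":["rows"]}

```bash
mkdir -p pics; cat > h.py <<'E'
import numpy as np, cv2
from scipy.spatial.transform import Rotation as R
from rig import robot
def cam(n,save=None):
    c=robot.camera(n)
    if save: cv2.imwrite('pics/'+save+'.png',c['pixels'][:,:,::-1])
    return c
def show(c,names):
    for n in names:
        try:
            r=robot.place_of(c,n)
            print(n,[(np.round(d['at'],3).tolist(),round(d['score'],2)) for d in r[:2]])
        except Exception as e: print(n,e)
def st():
    o=robot.get_obs()
    print(round(o['time'],2),np.round(o['position'],4),R.from_quat(o['tool_rot']).as_matrix().round(3).tolist(),np.round(o['q'],2),o['grip_width'])
    return o
E
python3 - <<'E'
from h import *
st()
N="tote clip_near_tab clip_far_tab lid_grip mat_c dock button_top bay_red bay_yellow bay_blue glue cup carton jar mod_red_c mod_yellow_c mod_blue_c".split()
for n in ("scene","top"):
    c=cam(n,n+'0'); print(n); show(c,N)
E
```

```text
0.0 [ 0.2269 -0.5815  0.2216] [[0.932, 0.363, -0.0], [0.363, -0.932, 0.002], [0.0, -0.002, -1.0]] [-1.38  0.53  1.43 -0.    1.18 -0.18] 0.08717540752606741
scene
tote [([0.562, -0.01, -0.002], 0.68)]
clip_near_tab [([0.475, -0.003, 0.112], 0.74)]
clip_far_tab [([0.65, -0.013, 0.109], 0.66), ([0.463, -0.204, 0.034], 0.17)]
lid_grip [([0.562, -0.01, 0.118], 0.92)]
mat_c [([0.51, 0.334, 0.004], 0.58), ([0.56, -0.011, 0.119], 0.45)]
dock [([0.498, -0.342, -0.001], 0.69)]
button_top [([0.414, -0.337, 0.036], 0.52)]
bay_red [([0.461, -0.204, 0.031], 0.95)]
bay_yellow [([0.45, -0.295, 0.038], 0.74)]
bay_blue [([0.446, -0.396, 0.032], 0.76)]
glue [([0.766, 0.128, -0.004], 0.81)]
cup [([0.762, -0.095, 0.005], 0.59)]
carton [([0.748, -0.291, -0.0], 0.65), ([0.452, -0.298, 0.034], 0.23)]
jar [([0.749, 0.25, -0.001], 0.97)]
mod_red_c [([0.654, -0.012, 0.109], 0.72)]
mod_yellow_c [([0.564, -0.011, 0.115], 0.69), ([0.763, -0.094, 0.002], 0.61)]
mod_blue_c [([0.564, -0.009, -0.002], 0.73)]
top
tote []
clip_near_tab [([0.476, -0.011, 0.111], 0.55)]
clip_far_tab [([0.649, -0.016, 0.108], 0.51)]
lid_grip []
mat_c [([0.512, 0.335, 0.005], 0.98)]
dock [([0.412, -0.338, 0.04], 0.7), ([0.749, -0.294, 0.003], 0.65)]
button_top [([0.413, -0.337, 0.039], 0.47)]
bay_red [([0.462, -0.204, 0.034], 0.62)]
bay_yellow [([0.454, -0.296, 0.034], 0.58)]
bay_blue [([0.45, -0.393, 0.031], 0.78)]
glue [([0.768, 0.126, -0.0], 0.61)]
cup [([0.77, -0.093, -0.003], 0.85), ([0.445, -0.392, 0.031], 0.74)]
carton [([0.751, -0.298, 0.005], 0.62)]
jar [([0.748, 0.248, -0.003], 0.92), ([0.474, -0.009, 0.113], 0.31)]
mod_red_c []
mod_yellow_c []
mod_blue_c []
```

```bash
python3 -c "
import cv2
a=cv2.imread('pics/top0.png');b=cv2.imread('pics/scene0.png');print(a.shape)"
```

```text
(400, 640, 3)
```

View pics/top0.png

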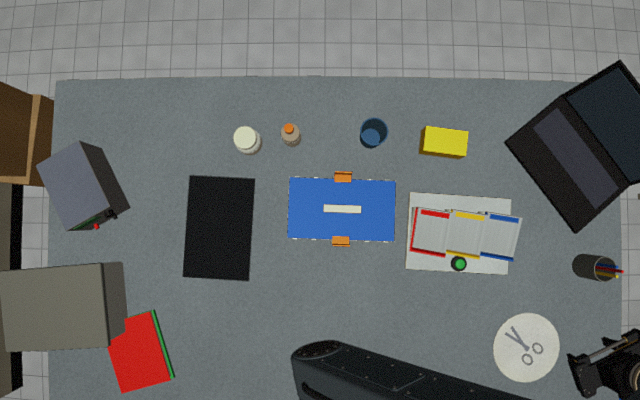

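View pics/scene0.png

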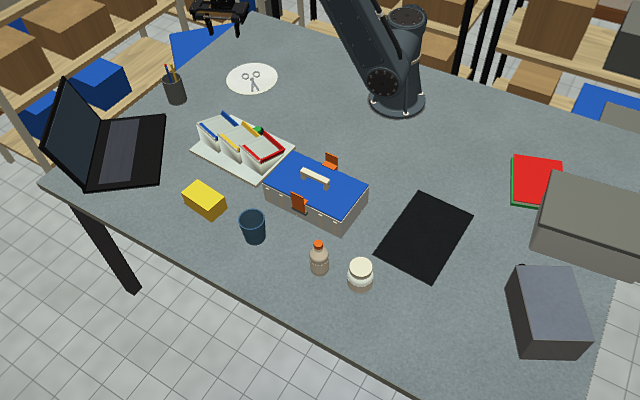

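The top view shows the mat around px (219,228), the closed tote around (341,209) with its orange clips at (343,177) and (341,241), and the dock around (463,235). The dock's red, yellow and blue bays run left to right, and the button is at (459,263). The bystanders stand along the back row at y≈140. In the scene view the same layout shows from behind, with the tote's lid on and both clips closed.

Next I'll measure the yaws.

```bash
cat >> h.py <<'E'
def pose_cam(c,o=None):
    """returns Rcw (cam->world), camera centre"""
    if 'mount' in c:
        M=np.array(c['mount']); Rt=R.from_quat(o['tool_rot']).as_matrix()
        return Rt@M[:3,:3], Rt@M[:3,3]+np.array(o['position'])
    Rm=cv2.Rodrigues(np.array(c['rvec'],float))[0]
    return Rm.T, -Rm.T@np.array(c['tvec'],float).ravel()
def toplane(c,px,z,o=None):
    u=cv2.undistortPoints(np.array(px,float).reshape(-1,1,2),np.array(c['intrinsics']),np.array(c['dist'])).reshape(-1,2)
    Rw,C=pose_cam(c,o); d=np.c_[u,np.ones(len(u))]@Rw.T
    return (C+d*((z-C[2])/d[:,2])[:,None])[:,:2]
def rect(c,mask,z,o=None):
    cs=max(cv2.findContours(mask.astype(np.uint8),0,2)[0],key=cv2.contourArea)
    p=toplane(c,cs.reshape(-1,2),z,o); (x,y),(w,h),a=cv2.minAreaRect((p*1000).astype(np.float32))
    if w<h: w,h,a=h,w,a+90
    return np.round([x/1000,y/1000,w/1000,h/1000],4),round((a+90)%180-90,2)
def yaw(o): 
    m=R.from_quat(o['tool_rot']).as_matrix(); return np.degrees(np.arctan2(m[1,0],m[0,0]))
def go(x,y,z,psi=None):
    """remaining shift in tool axes [mm] at the present yaw and after the turn, turn [deg]"""
    o=robot.get_obs(); m=R.from_quat(o['tool_rot']).as_matrix(); d=np.array([x,y,z])-o['position']
    t=0 if psi is None else -((psi-yaw(o)+180)%360-180)
    m2=m@R.from_euler('z',t,degrees=True).as_matrix()
    print('t',round(o['time'],2),'pos',np.round(o['position'],4),'yaw',round(yaw(o),2),'w',round(o['grip_width'],4),'ft',np.round(o['ft_force'],1),'| turn',round(t,2),'shift now',np.round(m.T@d*1000,1),'after turn',np.round(m2.T@d*1000,1))
E
python3 - <<'E'
from h import *
c=cam('top')
for n,z in (('lid_grip',.118),('tote',.088),('mat_c',.003),('dock',0)):
    for d in robot.outline_of(c,n)[:2]: print(n,d['score'],d['region'].sum(),rect(c,d['region'],z))
p=c['pixels'].astype(int); r,g,b=p[...,0],p[...,1],p[...,2]
blue=(b>150)&(r<90)&(g<130); blue[:,:285]=0; blue[:,400:]=0
print('lid',rect(c,blue,.088))
bl=(r<35)&(g<35)&(b<35); bl[:170]=0;bl[285:]=0;bl[:,:180]=0;bl[:,260:]=0
print('mat',rect(c,bl,.003))
E
```

```text
lid_grip 0.95 6382 (array([ 0.5624, -0.0061,  0.2722,  0.1557]), 88.1)
tote 0.74 362 (array([ 0.6473, -0.007 ,  0.0445,  0.0262]), -89.82)
mat_c 0.75 6824 (array([0.5109, 0.3356, 0.2938, 0.1927]), -2.49)
mat_c 0.19 405 (array([0.775 , 0.134 , 0.0665, 0.0599]), 0.39)
dock 0.73 8166 (array([ 0.4943, -0.3626,  0.3349,  0.2188]), 86.29)
dock 0.61 192 (array([ 0.6555, -0.0141,  0.0482,  0.0313]), -89.8)
lid (array([ 0.5619, -0.0063,  0.2765,  0.157 ]), 88.08)
mat (array([0.5107, 0.3361, 0.2852, 0.1854]), -3.0)
```

Call:
servo_tool(rows=[1,0,0,0,-7,1,0,0,0,-7,1,0,0,0,-7,1,0,0,0,-7,1,0,0,0,-7])

```text
time: 2.47
position: [0.2271, -0.5823, 0.2225]
tool_rot: [0.88, 0.474, 0.0, -0.0]
ft_force: [-0.1, 0.9, 0.2]
grip_width: 0.0615
grip_force: 0.0
```

Call:
servo_tool(rows=[1,0,0,0,-7,1,0,0,0,-7,1,0,0,0,-7,1,0,0,0,-7,1,0,0,0,-3])

```text
time: 2.88
position: [0.2271, -0.5823, 0.2226]
tool_rot: [0.722, 0.692, -0.0, -0.0]
ft_force: [0.1, -0.5, 0.2]
grip_width: 0.0282
grip_force: 0.0
```

```bash
python3 -c "
from h import *
go(.52,-.008,.2,88)"
```

```text
t 2.88 pos [ 0.2271 -0.5823  0.2226] yaw 87.59 w 0.0282 ft [ 0.1 -0.5  0.2] | turn -0.41 shift now [586.1 268.5  22.5] after turn [584.1 272.7  22.5]
```

Call:
servo_tool(rows=[1,0.036,0.016,0,0,1,0.036,0.016,0,0,1,0.036,0.016,0,0,1,0.036,0.016,0,0,1,0.036,0.016,0,0])

```text
time: 3.3
position: [0.3159, -0.4047, 0.2226]
tool_rot: [0.724, 0.69, 0.0, 0.0]
ft_force: [0.4, 0.1, -0.2]
grip_width: 0.0015
grip_force: 0.0
```

Call:
servo_tool(rows=[1,0.036,0.016,0,0,1,0.036,0.016,0,0,1,0.036,0.016,0,0,1,0.036,0.016,0,0,1,0.036,0.016,0,0])

```text
time: 3.72
position: [0.4044, -0.2285, 0.2228]
tool_rot: [0.724, 0.69, 0.0, 0.0]
ft_force: [1.5, -0.6, 0.2]
grip_width: 0.0006
grip_force: 0.0
```

Call:
servo_tool(rows=[1,0.036,0.016,0,0,1,0.036,0.016,0,0,1,0.036,0.016,0,0,1,0.036,0.016,0,0,1,0.036,0.016,0,0])

```text
time: 4.13
position: [0.4929, -0.0523, 0.2229]
tool_rot: [0.724, 0.69, 0.0, 0.0]
ft_force: [0.3, -0.8, 0.7]
grip_width: 0.0005
grip_force: 0.0
```

```bash
python3 -c "
from h import *
go(.515,-.007,.103,88); c=cam('wrist','w1'); show(c,['clip_near_tab','clip_far_tab','lid_grip','tote'])"
```

```text
t 4.13 pos [ 0.4929 -0.0523  0.2229] yaw 87.31 w 0.0005 ft [ 0.3 -0.8  0.7] | turn -0.69 shift now [ 46.3  19.8 119.9] after turn [ 46.1  20.4 119.9]
clip_near_tab [([0.471, -0.004, 0.109], 0.72)]
clip_far_tab [([0.655, -0.017, 0.107], 0.97)]
lid_grip [([0.562, -0.006, 0.118], 0.9)]
tote []
```

View pics/w1.png

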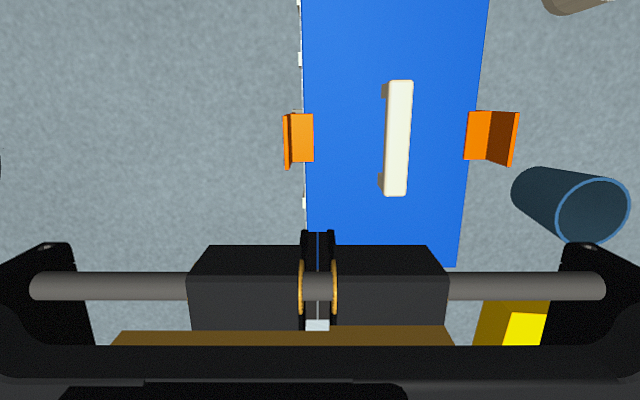

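The wrist view shows the lid bar at px (398,138), the near tab at (298,138), the far tab at (490,135), and the closed fingers at (318,280). This matches the estimates, so I'll go down between the bar and the near tab.

Call:
servo_tool(rows=[1,0.03,0.013,0,0,1,0.016,0.007,0.035,-0.7,1,0,0,0.04,0,1,0,0,0.04,0,1,0,-0.005,0,0])

```text
time: 4.8
position: [0.5044, -0.0096, 0.0999]
tool_rot: [0.72, 0.694, -0.005, -0.007]
ft_force: [-1.7, -0.4, -0.7]
grip_width: 0.0004
grip_force: 0.0
```

Call:
servo_tool(rows=[1,0,-0.015,0,0,1,0,-0.015,0,0,1,0,-0.015,0,0,1,0,-0.015,0,0,1,0,-0.015,0,0])

```text
time: 5.22
position: [0.4346, -0.0081, 0.1097]
tool_rot: [0.72, 0.694, 0.001, 0.002]
ft_force: [-0.1, 0.3, 0.2]
grip_width: 0.0004
grip_force: 0.0
```

```bash
python3 -c "
from h import *
go(.42,-.005,.105,88); c=cam('wrist','w2')"
```

```text
t 5.22 pos [ 0.4346 -0.0081  0.1097] yaw 87.85 w 0.0004 ft [-0.1  0.3  0.2] | turn -0.15 shift now [  2.5 -14.7   4.6] after turn [  2.6 -14.7   4.6]
```

View pics/w2.png

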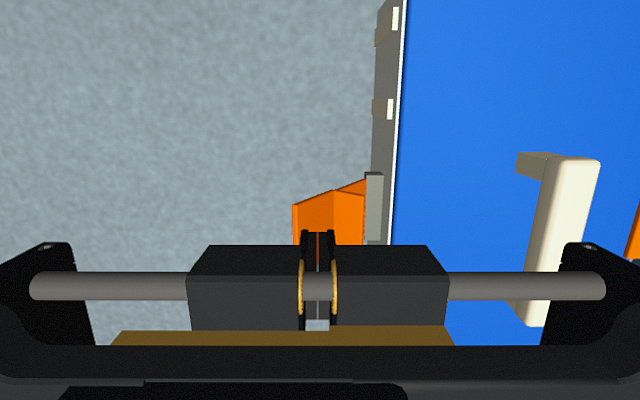

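The near clip now hangs open, with its orange plate turned down at px (330,215). Next is the far clip.

Call:
servo_tool(rows=[1,0,0,-0.04,0,1,0,0.02,-0.015,0,1,0,0.04,0,0,1,0,0.04,0,0,1,0,0.04,0,0])

```text
time: 5.68
position: [0.5765, -0.0129, 0.1659]
tool_rot: [0.72, 0.694, 0.001, 0.002]
ft_force: [-0.1, -0.0, -0.2]
grip_width: 0.0003
grip_force: 0.0
```

Call:
servo_tool(rows=[1,0,0.035,0,0,1,0,0,0,0,1,0,0,0.03,0,1,0,0,0.03,0,1,0,0,0,0])

```text
time: 6.1
position: [0.6053, -0.0131, 0.0994]
tool_rot: [0.72, 0.694, -0.003, -0.004]
ft_force: [-1.2, 0.2, -0.2]
grip_width: 0.0004
grip_force: 0.0
```

Call:
servo_tool(rows=[1,0,0.02,0,0,1,0,0.02,0,0,1,0,0.02,0,0,1,0,0.02,0,0,1,0,0.02,0,0])

```text
time: 6.52
position: [0.7102, -0.0172, 0.1058]
tool_rot: [0.72, 0.694, 0.0, 0.001]
ft_force: [-0.3, -0.1, 0.5]
grip_width: 0.0005
grip_force: 0.0
```

```bash
python3 -c "
from h import *
go(.562,-.008,.2,88); c=cam('wrist','w3')"
```

```text
t 6.52 pos [ 0.7102 -0.0172  0.1058] yaw 87.92 w 0.0005 ft [-0.3 -0.1  0.5] | turn -0.08 shift now [   3.8 -148.3  -94.4] after turn [   4.  -148.3  -94.4]
```

View pics/w3.png

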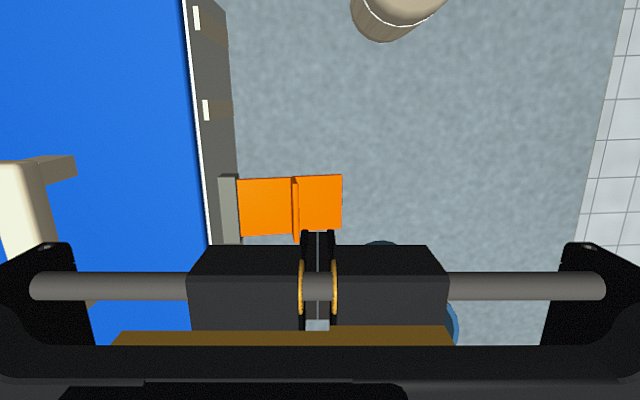

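The far clip lies open at px (290,205). Now for the lid.

Call:
servo_tool(rows=[-1,0,0,-0.04,0,-1,0,-0.02,-0.03,0,-1,0,-0.04,0,0,-1,0,-0.04,0,0,-1,0.004,-0.04,0,0])

```text
time: 6.98
position: [0.5679, -0.0083, 0.1757]
tool_rot: [0.72, 0.694, 0.001, 0.002]
ft_force: [0.0, -1.4, 0.6]
grip_width: 0.0257
grip_force: 0.0
```

```bash
python3 -c "
from h import *
go(.562,-.008,.101,88); c=cam('wrist'); show(c,['lid_grip'])"
```

```text
t 6.98 pos [ 0.5679 -0.0083  0.1757] yaw 87.92 w 0.0257 ft [ 0.  -1.4  0.6] | turn -0.08 shift now [ 0.1 -6.2 74.6] after turn [ 0.2 -6.2 74.6]
lid_grip [([0.563, -0.007, 0.118], 0.93)]
```

Call:
servo_tool(rows=[-1,0,-0.006,0,0,-1,0,0,0,0,-1,0,0,0,0,-1,0,0,0.035,0,-1,0,0,0.037,0])

```text
time: 7.5
position: [0.5686, -0.0081, 0.103]
tool_rot: [0.719, 0.695, 0.003, 0.005]
ft_force: [-0.0, 0.3, -0.3]
grip_width: 0.0672
grip_force: 0.0
```

Call:
servo_tool(rows=[1,0,0,0,0,1,0,0,0,0,1,0,0,0,0,1,0,0,0,0,1,0,0,0,0], newtons=45)

```text
time: 7.92
position: [0.5653, -0.0072, 0.1028]
tool_rot: [0.719, 0.695, 0.001, 0.002]
ft_force: [-0.5, 0.5, -0.2]
grip_width: 0.0491
grip_force: 0.0
```

Call:
servo_tool(rows=[1,0,0,0,0,1,0,0,0,0,1,0,0,0,0,1,0,0,0,0,1,0,0,0,0])

```text
time: 8.33
position: [0.5627, -0.0067, 0.1008]
tool_rot: [0.719, 0.695, -0.001, -0.001]
ft_force: [-2.9, -0.4, 4.3]
grip_width: 0.02
grip_force: 45.0
```

```bash
python3 -c "
from h import *
o=st();print(o['grip_force']);go(.511,.3355,.16,88)"
```

```text
8.33 [ 0.5627 -0.0067  0.1008] [[0.035, 0.999, -0.002], [0.999, -0.035, 0.0], [0.0, -0.002, -1.0]] [-0.21  0.62  1.69 -0.    0.83 -0.18] 0.019969755214259942
44.99761277809739
t 8.33 pos [ 0.5627 -0.0067  0.1008] yaw 88.02 w 0.02 ft [-2.9 -0.4  4.3] | turn 0.02 shift now [340.2 -63.6 -59.1] after turn [340.2 -63.7 -59.1]
```

Call:
servo_tool(rows=[1,0,0,-0.015,0,1,0,0,-0.02,0,1,0,0,-0.025,0,1,0,0,-0.025,0,1,0,0,-0.02,0])

```text
time: 8.75
position: [0.5633, -0.0068, 0.2064]
tool_rot: [0.719, 0.695, -0.0, -0.0]
ft_force: [0.9, 0.1, -4.2]
grip_width: 0.0194
grip_force: 45.0
```

Call:
servo_tool(rows=[1,0.02,-0.004,0,0,1,0.034,-0.006,0,0,1,0.034,-0.006,0,0,1,0.034,-0.006,0,0,1,0.034,-0.006,0,0])

```text
time: 9.17
position: [0.5399, 0.1513, 0.2048]
tool_rot: [0.72, 0.694, -0.001, -0.001]
ft_force: [0.3, -0.4, -4.0]
grip_width: 0.0196
grip_force: 45.0
```

Call:
servo_tool(rows=[1,0.034,-0.006,0,0,1,0.034,-0.006,0,0,1,0.034,-0.007,0,0,1,0.034,-0.007,0,0,1,0.034,-0.007,0,0])

```text
time: 9.58
position: [0.5127, 0.3225, 0.2045]
tool_rot: [0.719, 0.695, -0.001, -0.0]
ft_force: [-0.1, 0.9, -2.8]
grip_width: 0.0193
grip_force: 45.0
```

Call:
servo_tool(rows=[1,0.012,0,0,-3,1,0,0,0,-6,1,0,0,0,-6.5,1,0,0,0,-6.5,1,0,0,0,-6.5])

```text
time: 10.0
position: [0.5134, 0.3331, 0.2043]
tool_rot: [0.524, 0.852, -0.001, -0.001]
ft_force: [0.9, 0.0, -2.9]
grip_width: 0.0193
grip_force: 45.0
```

Call:
servo_tool(rows=[1,0,0,0,-6.5,1,0,0,0,-6.5,1,0,0,0,-6.5,1,0,0,0,-6.5,1,0,0,0,-6.5])

```text
time: 10.42
position: [0.5135, 0.3328, 0.2043]
tool_rot: [0.265, 0.964, -0.001, -0.001]
ft_force: [0.7, -0.1, -3.4]
grip_width: 0.0191
grip_force: 45.0
```

Call:
servo_tool(rows=[1,0,0,0,-6.5,1,0,0,0,-6.5,1,0,0,0,-6.5,1,0,0,0,-6.5,1,0,0,0,0])

```text
time: 10.83
position: [0.5136, 0.3328, 0.2044]
tool_rot: [0.043, 0.999, -0.0, -0.001]
ft_force: [0.1, 0.8, -3.6]
grip_width: 0.0196
grip_force: 45.0
```

```bash
python3 -c "
from h import *
o=st();print(o['grip_force']);go(.511,.3355,.032,177.2);c=cam('top');show(c,['lid_grip'])"
```

```text
10.83 [0.5136 0.3328 0.2044] [[-0.996, 0.085, -0.002], [0.085, 0.996, -0.001], [0.002, -0.001, -1.0]] [ 0.39  0.53  1.48  0.    1.13 -1.09] 0.019607049796505387
44.99628581106663
t 10.83 pos [0.5136 0.3328 0.2044] yaw 175.11 w 0.0196 ft [ 0.1  0.8 -3.6] | turn -2.09 shift now [  2.5   2.7 172.4] after turn [  2.4   2.8 172.4]
lid_grip []
```

Call:
servo_tool(rows=[1,0.002,0.003,0.035,-2.1,1,0,0,0.04,0,1,0,0,0.04,0,1,0,0,0.03,0,1,0,0,0.015,0])

```text
time: 11.35
position: [0.5096, 0.3349, 0.041]
tool_rot: [0.027, 1.0, -0.002, -0.004]
ft_force: [-0.5, -0.6, -2.9]
grip_width: 0.0194
grip_force: 45.0
```

Call:
servo_tool(rows=[1,0,0,0.008,0,1,0,0,0.002,0,1,0,0,0,0,1,0,0,0,0,1,0,0,0,0])

```text
time: 11.77
position: [0.5139, 0.3368, 0.0373]
tool_rot: [0.025, 1.0, 0.001, 0.002]
ft_force: [0.1, 0.4, -2.5]
grip_width: 0.0192
grip_force: 45.0
```

Call:
servo_tool(rows=[0,0,0,0,0,0,0,0,0,0,0,0,0,0,0,0,0,0,0,0,0,0,0,0,0])

```text
time: 12.18
position: [0.5129, 0.3364, 0.0361]
tool_rot: [0.025, 1.0, 0.0, 0.0]
ft_force: [-0.3, -0.4, 0.4]
grip_width: 0.0411
grip_force: 0.0
```

```bash
python3 -c "
from h import *
go(.511,.3355,.032,177.2);c=cam('wrist','w4');show(c,['lid_grip'])
c=cam('top','t4');show(c,['lid_grip','mod_red_c','mod_yellow_c','mod_blue_c'])"
```

```text
t 12.18 pos [0.5129 0.3364 0.0361] yaw 177.1 w 0.0411 ft [-0.3 -0.4  0.4] | turn -0.1 shift now [ 1.9 -1.   4.1] after turn [ 1.9 -1.   4.1]
lid_grip [([0.516, 0.337, 0.048], 0.67)]
lid_grip [([0.514, 0.336, 0.049], 0.78), ([0.454, -0.297, 0.034], 0.7)]
mod_red_c [([0.569, 0.077, 0.029], 0.83)]
mod_yellow_c [([0.544, -0.106, 0.03], 0.65)]
mod_blue_c [([0.584, -0.009, 0.035], 0.93)]
```

View pics/t4.png

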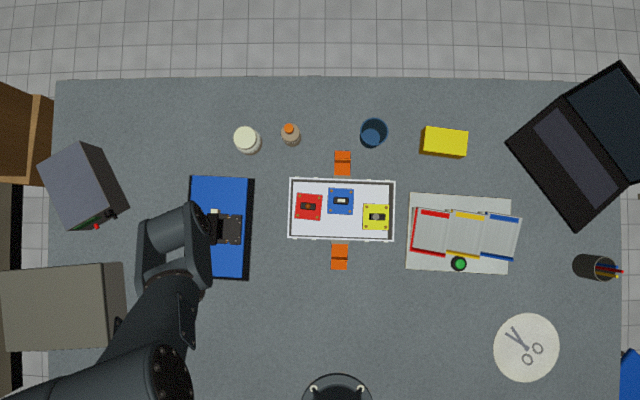

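The lid lies flat on the mat at px (219,228). The open tote holds red (308,206), blue (341,200) and yellow (376,216), so all three modules are present. I'll lift off and work out the module poses.

Call:
servo_tool(rows=[0,0,0,-0.03,0,0,0,0,-0.04,0,0,0,0,-0.04,0,0,0,0,-0.04,7,0,0,0,-0.02,7])

```text
time: 12.95
position: [0.5146, 0.3372, 0.2108]
tool_rot: [0.15, 0.989, 0.002, 0.003]
ft_force: [1.0, 0.4, -0.7]
grip_width: 0.0436
grip_force: 0.0
```

Call:
servo_tool(rows=[0,0,0,0,7,0,0,0,0,7,0,0,0,0,7,0,0,0,0,7,0,0,0,0,7])

```text
time: 13.37
position: [0.5124, 0.3361, 0.2056]
tool_rot: [0.44, 0.898, -0.0, -0.0]
ft_force: [0.1, -0.2, -0.4]
grip_width: 0.0432
grip_force: 0.0
```

Call:
servo_tool(rows=[0,0,0,0,7,0,0,0,0,7,0,0,0,0,7,0,0,0,0,7,0,0,0,0,7])

```text
time: 13.78
position: [0.5124, 0.3361, 0.2054]
tool_rot: [0.69, 0.724, -0.0, -0.0]
ft_force: [-0.2, -0.4, 0.1]
grip_width: 0.0438
grip_force: 0.0
```

```bash
cat >> h.py <<'E'
MN=['red','yellow','blue']
def mods(c,o=None,names=MN,z=.019):
    """module xy and yaw of its block's long side, from outline (base) + black block"""
    p=c['pixels'].astype(int)
    for n in names:
        for d in robot.outline_of(c,'mod_%s_c'%n)[:1]:
            m=d['region']; print(n,round(d['score'],2),'whole',rect(c,m,z,o),end=' ')
            k=m&(p.max(2)<70)
            if k.sum()>15: print('black',rect(c,k,.055,o))
            else: print()
E
python3 - <<'E'
from h import *
go(.565,-.06,.22,88)
for i in range(2):
    c=cam('top'); mods(c); show(c,['mod_red_c','mod_yellow_c','mod_blue_c','lid_grip'])
c=cam('scene');show(c,['mod_red_c','mod_yellow_c','mod_blue_c','lid_grip'])
E
```

```text
t 13.78 pos [0.5124 0.3361 0.2054] yaw 92.76 w 0.0438 ft [-0.2 -0.4  0.1] | turn 4.76 shift now [-398.2   33.5  -14.6] after turn [-394.    66.4  -14.6]
red 0.72 whole (array([ 0.6918, -0.0115,  0.0697,  0.045 ]), -5.53) 
yellow 0.69 whole (array([ 0.5424, -0.102 ,  0.0695,  0.0695]), 89.75) black (array([ 0.5421, -0.1161,  0.0135,  0.0134]), -89.93)
blue 0.88 whole (array([ 0.5839, -0.0062,  0.075 ,  0.0722]), -0.07) black (array([ 0.5846, -0.0069,  0.0379,  0.0165]), 85.38)
mod_red_c [([0.571, 0.079, 0.032], 0.59)]
mod_yellow_c [([0.544, -0.104, 0.032], 0.85)]
mod_blue_c [([0.582, -0.012, 0.035], 0.76)]
lid_grip [([0.509, 0.337, 0.052], 0.82)]
red 0.87 whole (array([0.571 , 0.0827, 0.0719, 0.0715]), 84.46) black (array([0.5685, 0.0719, 0.0134, 0.0134]), 0.15)
yellow 0.93 whole (array([ 0.5438, -0.1047,  0.0752,  0.0721]), -89.96) black (array([ 0.5421, -0.1148,  0.0162,  0.0134]), -89.93)
blue 0.67 whole (array([ 0.5853, -0.0062,  0.0722,  0.0722]), -0.07) black (array([ 0.5849, -0.0069,  0.0379,  0.0168]), 84.95)
mod_red_c [([0.574, 0.081, 0.031], 0.58), ([0.513, 0.337, 0.048], 0.21)]
mod_yellow_c [([0.543, -0.106, 0.03], 0.78), ([0.454, -0.292, 0.034], 0.57)]
mod_blue_c [([0.582, -0.01, 0.035], 0.83), ([0.456, -0.295, 0.035], 0.55)]
lid_grip [([0.511, 0.337, 0.051], 0.74)]
mod_red_c [([0.569, 0.075, 0.034], 0.91), ([0.587, -0.01, 0.033], 0.45)]
mod_yellow_c [([0.543, -0.104, 0.03], 0.57)]
mod_blue_c [([0.586, -0.009, 0.032], 0.7), ([0.449, -0.396, 0.034], 0.33)]
lid_grip [([0.514, 0.331, 0.047], 0.97)]
```

Call:
servo_tool(rows=[0,0,0,-0.035,4.8,0,-0.038,0.006,0,0,0,-0.038,0.006,0,0,0,-0.038,0.006,0,0,0,-0.038,0.006,0,0])

```text
time: 15.25
position: [0.532, 0.1824, 0.2409]
tool_rot: [0.717, 0.697, 0.0, 0.0]
ft_force: [0.7, -0.2, -0.5]
grip_width: 0.0433
grip_force: 0.0
```

Call:
servo_tool(rows=[0,-0.038,0.006,0,0,0,-0.038,0.006,0,0,0,-0.038,0.006,0,0,0,-0.038,0.006,0,0,0,-0.038,0.006,0,0])

```text
time: 15.67
position: [0.5564, -0.0091, 0.2407]
tool_rot: [0.718, 0.697, 0.0, 0.0]
ft_force: [1.3, 0.4, 0.7]
grip_width: 0.0432
grip_force: 0.0
```

Call:
servo_tool(rows=[0,-0.038,0.006,0,0,0,-0.038,0.004,0,0,0,-0.038,0,0,0,0,0,0,0,0,0,0,0,0,0])

```text
time: 16.08
position: [0.563, -0.1237, 0.2404]
tool_rot: [0.719, 0.695, 0.0, -0.0]
ft_force: [-0.1, 1.1, -0.7]
grip_width: 0.0436
grip_force: 0.0
```

```bash
python3 - <<'E'
from h import *
go(.571,.08,.22,88)
o=robot.get_obs();c=cam('wrist','w5'); mods(c,o); show(c,['mod_red_c','mod_yellow_c','mod_blue_c','tote'])
E
```

```text
t 16.08 pos [ 0.563  -0.1237  0.2404] yaw 88.06 w 0.0436 ft [-0.1  1.1 -0.7] | turn 0.06 shift now [203.9   1.1  20.4] after turn [203.9   0.9  20.4]
red 0.78 whole (array([0.5679, 0.0502, 0.0734, 0.0183]), -1.96) black (array([0.5972, 0.033 , 0.    , 0.    ]), 0.0)
yellow 0.84 whole (array([ 0.5429, -0.1059,  0.0718,  0.0713]), -1.98) black (array([ 0.5428, -0.104 ,  0.0427,  0.0177]), 87.45)
blue 0.98 whole (array([ 0.5867, -0.008 ,  0.0731,  0.0731]), -2.75) black (array([ 0.5855, -0.0079,  0.0411,  0.0177]), 86.82)
mod_red_c []
mod_yellow_c [([0.543, -0.105, 0.03], 0.94)]
mod_blue_c [([0.586, -0.008, 0.035], 0.93)]
tote [([0.562, -0.008, -0.001], 0.69)]
```

View pics/w5.png

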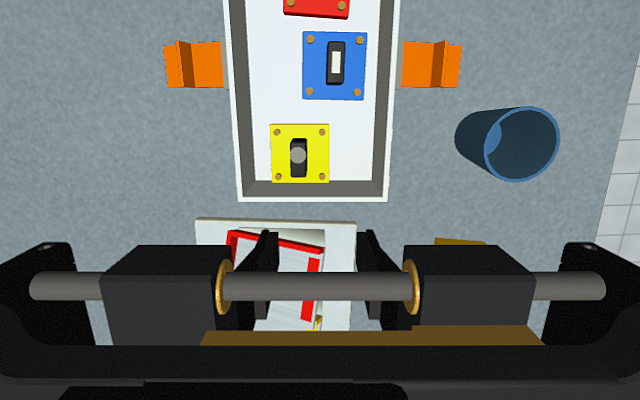

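The wrist view shows yellow at px (299,153), blue (335,65) and red at the top edge (317,5). All blocks are aligned with the tool's x axis. I'll grasp yellow.

Call:
servo_tool(rows=[0,0.0185,-0.0205,0,0,0,0,0,0.04,0,0,0,0,0.04,0,0,0,0,0.04,0,0,0,0,0.03,0])

```text
time: 16.9
position: [0.5421, -0.1012, 0.0885]
tool_rot: [0.717, 0.697, -0.0, -0.001]
ft_force: [-0.1, -0.5, -0.2]
grip_width: 0.0433
grip_force: 0.0
```

```bash
python3 - <<'E'
from h import *
go(.543,-.1045,.029,87.7)
E
```

```text
t 16.9 pos [ 0.5421 -0.1012  0.0885] yaw 88.38 w 0.0433 ft [-0.1 -0.5 -0.2] | turn 0.68 shift now [-3.3  1.  59.5] after turn [-3.3  1.1 59.5]
```

Call:
servo_tool(rows=[0,-0.003,0.001,0.02,0.5,0,0,0,0.025,0,0,0,0,0.014,0,0,0,0,0,0,1,0,0,0,0], newtons=30)

```text
time: 17.32
position: [0.5438, -0.1048, 0.031]
tool_rot: [0.72, 0.694, -0.0, -0.001]
ft_force: [0.0, -0.4, 0.6]
grip_width: 0.0414
grip_force: 0.0
```

Call:
servo_tool(rows=[1,0,0,0,0,1,0,0,0,0,1,0,0,0,0,1,0,0,0,0,1,0,0,-0.01,0])

```text
time: 17.73
position: [0.543, -0.105, 0.0411]
tool_rot: [0.721, 0.693, -0.001, -0.001]
ft_force: [0.1, 0.1, -1.9]
grip_width: 0.0176
grip_force: 30.0
```

Call:
servo_tool(rows=[1,0,0,-0.025,0,1,0,0,-0.04,0,1,0,0,-0.04,0,1,0,0,-0.04,0,1,0,0,-0.02,0])

```text
time: 18.15
position: [0.5458, -0.1061, 0.2122]
tool_rot: [0.721, 0.693, 0.002, 0.004]
ft_force: [1.1, -0.5, -2.3]
grip_width: 0.0178
grip_force: 30.0
```

```bash
cat >> h.py <<'E'
YD=-3.8  # dock yaw
BAY={'red':[.460,-.2027,.033],'yellow':[.4538,-.298,.033],'blue':[.4475,-.3933,.033]}
RB=R.from_euler('ZYX',[YD,-22,-17],degrees=True).as_matrix()
RD=R.from_euler('Z',YD,degrees=True).as_matrix()
def drop(n,ax=12,ay=8,dz=.023):
    """TCP for a level module whose (+x,-y) base corner just touches the plate"""
    P=np.array(BAY[n])+RB@(np.array([72+ax,-72-ay,0])/1000)
    t=P+RD@[-.036,.036,dz]; print(n,'drop TCP',np.round(t,4)); return t
E
python3 - <<'E'
from h import *
print(robot.get_obs()['grip_force'])
t=drop('yellow'); go(t[0],t[1],.2,86.2)
E
```

```text
29.999184552580118
yellow drop TCP [ 0.4842 -0.3406  0.1092]
t 18.15 pos [ 0.5458 -0.1061  0.2122] yaw 87.81 w 0.0178 ft [ 1.1 -0.5 -2.3] | turn 1.61 shift now [-236.7  -52.7   12.5] after turn [-238.1  -46.1   12.5]
```

Call:
servo_tool(rows=[1,0,0,0,1.6,1,-0.034,-0.0065,0,0,1,-0.034,-0.0065,0,0,1,-0.034,-0.0065,0,0,1,-0.034,-0.0065,0,0])

```text
time: 18.57
position: [0.5082, -0.2401, 0.2075]
tool_rot: [0.73, 0.684, 0.0, 0.0]
ft_force: [1.1, 0.3, -2.1]
grip_width: 0.0176
grip_force: 30.0
```

Call:
servo_tool(rows=[1,-0.034,-0.0065,0,0,1,-0.034,-0.0065,0,0,1,-0.034,-0.0065,0,0,1,0,0,0.03,0,1,0,0,0,0])

```text
time: 18.98
position: [0.4799, -0.3403, 0.1736]
tool_rot: [0.731, 0.682, -0.0, -0.003]
ft_force: [-1.0, 1.8, -2.8]
grip_width: 0.0178
grip_force: 30.0
```

```bash
python3 - <<'E'
from h import *
print(robot.get_obs()['grip_force'])
t=drop('yellow',dz=.025); go(*t,86.2)
o=robot.get_obs();c=cam('wrist','w6');show(c,['bay_red','bay_yellow','bay_blue','mod_yellow_c','button_top'])
c=cam('scene','s6');show(c,['bay_red','bay_yellow','bay_blue','mod_yellow_c'])
E
```

```text
29.999040286056697
yellow drop TCP [ 0.4842 -0.3406  0.1112]
t 18.98 pos [ 0.4799 -0.3403  0.1736] yaw 85.97 w 0.0178 ft [-1.   1.8 -2.8] | turn -0.23 shift now [-0.2  4.6 62.4] after turn [-0.3  4.6 62.4]
bay_red [([0.462, -0.203, 0.032], 0.93)]
bay_yellow [([0.453, -0.295, 0.036], 0.83)]
bay_blue []
mod_yellow_c [([0.479, -0.341, 0.171], 0.67)]
button_top [([0.415, -0.337, 0.037], 0.83)]
bay_red [([0.463, -0.207, 0.034], 0.84)]
bay_yellow [([0.449, -0.299, 0.035], 0.61)]
bay_blue [([0.445, -0.394, 0.034], 0.67)]
mod_yellow_c [([0.487, -0.338, 0.175], 0.94), ([0.445, -0.392, 0.031], 0.53)]
```

View pics/w6.png

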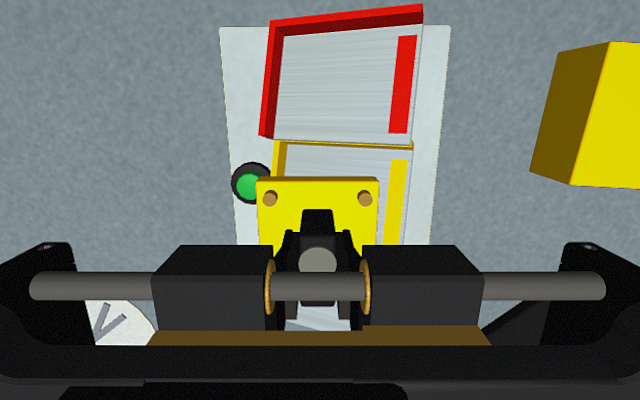

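The yellow module is held level over its bay at px (318,215). The red bay is at (345,75) and the button at (250,183). I'll lower and release it.

Call:
servo_tool(rows=[1,0,0.0045,0.02,0,1,0,0,0.02,0,1,0,0,0.012,0,1,0,0,0.006,0,1,0,0,0,0])

```text
time: 19.95
position: [0.4867, -0.3394, 0.1171]
tool_rot: [0.73, 0.683, -0.0, -0.002]
ft_force: [-0.0, 0.2, -1.6]
grip_width: 0.0175
grip_force: 30.0
```

Call:
servo_tool(rows=[1,0,0,0,0,1,0,0,0,0,0,0,0,0,0,0,0,0,0,0,0,0,0,0,0])

```text
time: 20.37
position: [0.4878, -0.3407, 0.1195]
tool_rot: [0.73, 0.683, 0.0, 0.001]
ft_force: [-0.7, -0.1, -0.1]
grip_width: 0.0304
grip_force: 0.0
```

Call:
servo_tool(rows=[0,0,0,0,0,0,0,0,0,0,0,0,0,-0.03,0,0,0,0,-0.04,0,0,0,0,-0.03,0])

```text
time: 20.78
position: [0.4876, -0.3404, 0.2205]
tool_rot: [0.73, 0.683, 0.0, 0.0]
ft_force: [0.6, -1.0, 0.2]
grip_width: 0.0431
grip_force: 0.0
```

```bash
cat >> h.py <<'E'
def inbay(c,n):
    for d in robot.place_of(c,'mod_%s_c'%n)[:2]: print(n,round(d['score'],2),'in bay',np.round(RB.T@(np.array(d['at'])-BAY[n])*1000,1))
E
python3 - <<'E'
from h import *
go(.586,-.008,.2,87)
o=robot.get_obs();c=cam('wrist','w7');inbay(c,'yellow');show(c,['bay_yellow'])
c=cam('scene');inbay(c,'yellow')
E
```

```text
t 20.78 pos [ 0.4876 -0.3404  0.2205] yaw 86.2 w 0.0431 ft [ 0.6 -1.   0.2] | turn -0.8 shift now [338.2  76.1  20.4] after turn [337.1  80.9  20.4]
yellow 0.9 in bay [ 35.  -34.3  24.2]
bay_yellow [([0.455, -0.295, 0.033], 0.57)]
yellow 0.72 in bay [ 38.8 -32.   23.3]
yellow 0.65 in bay [ -0.3 -92.6 -30.1]
```

View pics/w7.png

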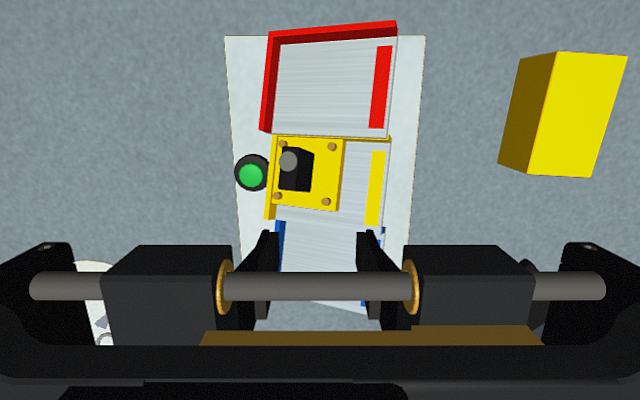

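Yellow is home in its corner at px (306,170), flush with both fences. Next is blue.

Call:
servo_tool(rows=[0,0,0,0,-0.8,0,0.037,0.009,0,0,0,0.037,0.009,0,0,0,0.037,0.009,0,0,0,0.037,0.009,0,0])

```text
time: 21.45
position: [0.5302, -0.1925, 0.2167]
tool_rot: [0.726, 0.688, -0.0, -0.002]
ft_force: [0.1, -0.2, 0.3]
grip_width: 0.0436
grip_force: 0.0
```

Call:
servo_tool(rows=[0,0.037,0.009,0,0,0,0.037,0.009,0,0,0,0.037,0.009,0,0,0,0,0,0,0,0,0,0,0,0])

```text
time: 21.87
position: [0.5631, -0.0824, 0.2169]
tool_rot: [0.724, 0.69, -0.001, -0.001]
ft_force: [0.5, -0.4, 0.0]
grip_width: 0.0433
grip_force: 0.0
```

```bash
python3 - <<'E'
from h import *
go(.586,-.008,.03,87)
o=robot.get_obs();c=cam('wrist'); mods(c,o,['red','blue']); show(c,['mod_red_c','mod_blue_c'])
E
```

```text
t 21.87 pos [ 0.5631 -0.0824  0.2169] yaw 87.28 w 0.0433 ft [ 0.5 -0.4  0. ] | turn 0.28 shift now [ 75.3  19.9 186.9] after turn [ 75.4  19.6 186.9]
red 0.85 whole (array([0.5697, 0.0688, 0.0725, 0.0513]), -2.79) black (array([0.5696, 0.0703, 0.029 , 0.0174]), 86.74)
blue 0.67 whole (array([ 0.5865, -0.0085,  0.0722,  0.0719]), -2.74) black (array([ 0.5856, -0.0073,  0.0382,  0.0181]), 86.86)
mod_red_c [([0.568, 0.079, 0.03], 0.95), ([0.712, -0.017, 0.031], 0.72)]
mod_blue_c [([0.587, -0.012, 0.032], 0.63), ([0.412, -0.005, 0.032], 0.15)]
```

Call:
servo_tool(rows=[0,0.037,0.01,0,0.3,0,0.038,0.01,0,0,0,0,0,0.04,0,0,0,0,0.04,0,0,0,0,0.04,0])

```text
time: 22.53
position: [0.5889, -0.0117, 0.0982]
tool_rot: [0.727, 0.686, 0.001, 0.001]
ft_force: [0.5, 0.0, 0.5]
grip_width: 0.0434
grip_force: 0.0
```

```bash
python3 - <<'E'
from h import *
go(.586,-.008,.03,87)
E
```

```text
t 22.53 pos [ 0.5889 -0.0117  0.0982] yaw 86.68 w 0.0434 ft [0.5 0.  0.5] | turn -0.32 shift now [ 3.6 -3.3 68.2] after turn [ 3.6 -3.3 68.2]
```

Call:
servo_tool(rows=[0,0.0035,-0.003,0.02,0,0,0,0,0.03,0,0,0,0,0.018,0,0,0,0,0,0,1,0,0,0,0])

```text
time: 22.95
position: [0.5845, -0.0084, 0.0297]
tool_rot: [0.728, 0.686, -0.001, -0.001]
ft_force: [0.5, -0.4, 0.5]
grip_width: 0.0408
grip_force: 0.0
```

Call:
servo_tool(rows=[1,0,0,0,0,1,0,0,0,0,1,0,0,0,0,1,0,0,0,0,1,0,0,-0.01,0])

```text
time: 23.37
position: [0.5841, -0.0072, 0.0402]
tool_rot: [0.727, 0.686, -0.001, -0.001]
ft_force: [0.4, -0.9, -1.6]
grip_width: 0.0177
grip_force: 30.0
```

Call:
servo_tool(rows=[1,0,0,-0.025,0,1,0,0,-0.04,0,1,0,0,-0.04,0,1,0,0,-0.04,0,1,0,0,-0.02,0])

```text
time: 23.78
position: [0.5871, -0.0075, 0.2116]
tool_rot: [0.727, 0.687, 0.002, 0.003]
ft_force: [0.5, -0.7, -1.9]
grip_width: 0.0182
grip_force: 30.0
```

```bash
python3 - <<'E'
from h import *
print(robot.get_obs()['grip_force'])
t=drop('blue',dz=.025); go(t[0],t[1],.2,86.2)
E
```

```text
29.996825507842004
blue drop TCP [ 0.4779 -0.4359  0.1112]
t 23.78 pos [ 0.5871 -0.0075  0.2116] yaw 86.72 w 0.0182 ft [ 0.5 -0.7 -1.9] | turn 0.52 shift now [-433.9  -84.7   11.4] after turn [-434.7  -80.8   11.4]
```

Call:
servo_tool(rows=[1,0,0,0,0.5,1,-0.036,-0.0067,0,0,1,-0.036,-0.0067,0,0,1,-0.036,-0.0067,0,0,1,-0.036,-0.0067,0,0])

```text
time: 24.2
position: [0.5472, -0.1497, 0.2049]
tool_rot: [0.73, 0.684, -0.0, -0.001]
ft_force: [-0.3, 0.4, -0.9]
grip_width: 0.0172
grip_force: 30.0
```

Call:
servo_tool(rows=[1,-0.036,-0.0067,0,0,1,-0.036,-0.0067,0,0,1,-0.036,-0.0067,0,0,1,-0.036,-0.0067,0,0,1,-0.036,-0.0067,0,0])

```text
time: 24.62
position: [0.5019, -0.3274, 0.2046]
tool_rot: [0.73, 0.683, -0.0, -0.001]
ft_force: [1.0, 0.3, -1.4]
grip_width: 0.0175
grip_force: 30.0
```

Call:
servo_tool(rows=[1,-0.036,-0.0067,0,0,1,-0.036,-0.0067,0,0,1,-0.036,-0.0067,0,0,1,0,0,0.03,0,1,0,0,0,0])

```text
time: 25.03
position: [0.4727, -0.4328, 0.1704]
tool_rot: [0.732, 0.682, 0.0, -0.005]
ft_force: [-1.6, 1.5, -3.6]
grip_width: 0.0177
grip_force: 30.0
```

```bash
python3 - <<'E'
from h import *
print(robot.get_obs()['grip_force'])
t=drop('blue',dz=.025); go(t[0],t[1],.115,86.2)
o=robot.get_obs();c=cam('wrist');show(c,['mod_blue_c','bay_blue'])
c=cam('scene');show(c,['mod_blue_c'])
E
```

```text
29.996675276197493
blue drop TCP [ 0.4779 -0.4359  0.1112]
t 25.03 pos [ 0.4727 -0.4328  0.1704] yaw 85.97 w 0.0177 ft [-1.6  1.5 -3.6] | turn -0.23 shift now [-3.1  5.7 55.3] after turn [-3.2  5.7 55.3]
mod_blue_c [([0.475, -0.436, 0.171], 0.75)]
bay_blue [([0.448, -0.394, 0.034], 0.64)]
mod_blue_c [([0.477, -0.432, 0.174], 0.83)]
```

Call:
servo_tool(rows=[1,-0.003,0.004,0.02,0,1,0,0,0.018,0,1,0,0,0.012,0,1,0,0,0.005,0,1,0,0,0,0])

```text
time: 25.7
position: [0.4799, -0.4352, 0.1197]
tool_rot: [0.73, 0.684, 0.0, -0.001]
ft_force: [0.1, 0.0, -0.9]
grip_width: 0.0178
grip_force: 30.0
```

Call:
servo_tool(rows=[1,0,0,0,0,1,0,0,0,0,0,0,0,0,0,0,0,0,0,0,0,0,0,0,0])

```text
time: 26.12
position: [0.4804, -0.4369, 0.1215]
tool_rot: [0.73, 0.683, -0.0, 0.001]
ft_force: [-0.3, 0.1, 0.5]
grip_width: 0.0306
grip_force: 0.0
```

Call:
servo_tool(rows=[0,0,0,0,0,0,0,0,0,0,0,0,0,-0.03,0,0,0,0,-0.04,0,0,0,0,-0.03,0])

```text
time: 26.53
position: [0.4803, -0.4367, 0.2224]
tool_rot: [0.73, 0.683, 0.0, 0.0]
ft_force: [0.3, -1.0, 1.4]
grip_width: 0.0434
grip_force: 0.0
```

```bash
python3 - <<'E'
from h import *
go(.57,.077,.2,87)
o=robot.get_obs();c=cam('wrist');inbay(c,'blue');inbay(c,'yellow')
c=cam('scene','s8');inbay(c,'blue');inbay(c,'yellow'); show(c,['mod_red_c'])
E
```

```text
t 26.53 pos [ 0.4803 -0.4367  0.2224] yaw 86.2 w 0.0434 ft [ 0.3 -1.   1.4] | turn -0.8 shift now [518.5  55.5  22.2] after turn [517.7  62.7  22.2]
blue 0.7 in bay [ 36.8 -37.9  27.1]
yellow 0.64 in bay [ 36.5 -36.8  24.1]
blue 0.74 in bay [ 34.5 -35.5  25.2]
yellow 0.55 in bay [ 260.6   65.5 -126.4]
mod_red_c [([0.567, 0.076, 0.036], 0.56), ([0.417, 0.0, 0.029], 0.35)]
```

Blue and yellow are home. Next is red: first to a point short of it at about y = 0, for a look.

Call:
servo_tool(rows=[0,0,0,0,-0.8,0,0.038,0.0046,0,0,0,0.038,0.0046,0,0,0,0.038,0.0046,0,0,0,0.038,0.0046,0,0])

```text
time: 27.3
position: [0.5057, -0.2838, 0.2192]
tool_rot: [0.726, 0.688, -0.0, -0.001]
ft_force: [-0.2, 0.6, 0.0]
grip_width: 0.0439
grip_force: 0.0
```

Call:
servo_tool(rows=[0,0.038,0.0046,0,0,0,0.038,0.0046,0,0,0,0.038,0.0046,0,0,0,0.038,0.0046,0,0,0,0.038,0.0046,0,0])

```text
time: 27.72
position: [0.5387, -0.095, 0.2195]
tool_rot: [0.725, 0.688, -0.0, -0.001]
ft_force: [0.6, -0.8, -0.4]
grip_width: 0.0432
grip_force: 0.0
```

Call:
servo_tool(rows=[0,0.038,0.0046,0,0,0,0.038,0.0046,0,0,0,0,0,0,0,0,0,0,0,0,0,0,0,0,0])

```text
time: 28.13
position: [0.5521, -0.0216, 0.2198]
tool_rot: [0.725, 0.689, -0.001, -0.0]
ft_force: [0.4, -0.8, -0.6]
grip_width: 0.0435
grip_force: 0.0
```

```bash
python3 - <<'E'
from h import *
go(.57,.077,.03,87)
o=robot.get_obs();c=cam('wrist'); mods(c,o,['red']); show(c,['mod_red_c'])
E
```

```text
t 28.13 pos [ 0.5521 -0.0216  0.2198] yaw 87.08 w 0.0435 ft [ 0.4 -0.8 -0.6] | turn 0.08 shift now [ 99.5  13.1 189.7] after turn [ 99.5  13.  189.7]
red 0.82 whole (array([0.5711, 0.0812, 0.0721, 0.0719]), 84.17) black (array([0.5706, 0.0818, 0.0397, 0.0172]), 84.23)
mod_red_c [([0.565, 0.079, 0.031], 0.85)]
```

Call:
servo_tool(rows=[0,0.034,0.0045,0,0,0,0.034,0.0045,0,0,0,0.034,0.0045,0,2.9,0,0,0,0.04,0,0,0,0,0.04,0])

```text
time: 28.7
position: [0.5745, 0.08, 0.1423]
tool_rot: [0.742, 0.67, 0.003, 0.003]
ft_force: [1.3, -0.0, 0.2]
grip_width: 0.0437
grip_force: 0.0
```

Call:
servo_tool(rows=[0,0,0,0.04,0,0,0,0,0,0,0,0,0,0,0,0,0,0,0,0,0,0,0,0,0])

```text
time: 29.12
position: [0.5737, 0.0788, 0.1036]
tool_rot: [0.743, 0.669, 0.002, 0.002]
ft_force: [0.1, 0.4, -0.1]
grip_width: 0.0435
grip_force: 0.0
```

```bash
python3 - <<'E'
from h import *
go(.571,.081,.03,84.2)
E
```

```text
t 29.12 pos [0.5737 0.0788 0.1036] yaw 84.04 w 0.0435 ft [ 0.1  0.4 -0.1] | turn -0.16 shift now [ 1.9 -3.3 73.5] after turn [ 1.9 -3.3 73.5]
```

Call:
servo_tool(rows=[0,0.002,-0.002,0.025,0,0,0,0,0.03,0,0,0,0,0.018,0,0,0,0,0,0,1,0,0,0,0])

```text
time: 29.53
position: [0.5707, 0.0815, 0.0294]
tool_rot: [0.743, 0.67, 0.001, 0.001]
ft_force: [-0.0, -0.2, 0.5]
grip_width: 0.0414
grip_force: 0.0
```

Call:
servo_tool(rows=[1,0,0,0,0,1,0,0,0,0,1,0,0,0,0,1,0,0,0,0,1,0,0,-0.01,0])

```text
time: 29.95
position: [0.5685, 0.0818, 0.0371]
tool_rot: [0.743, 0.67, -0.001, -0.001]
ft_force: [-0.5, 0.2, -1.6]
grip_width: 0.018
grip_force: 30.0
```

Call:
servo_tool(rows=[1,0,0,-0.025,0,1,0,0,-0.04,0,1,0,0,-0.04,0,1,0,0,-0.04,0,1,0,0,-0.02,0])

```text
time: 30.37
position: [0.5713, 0.0819, 0.2081]
tool_rot: [0.742, 0.67, 0.003, 0.003]
ft_force: [0.9, -0.6, -1.6]
grip_width: 0.0175
grip_force: 30.0
```

```bash
python3 - <<'E'
from h import *
print(robot.get_obs()['grip_force'])
t=drop('red',dz=.025); go(t[0],t[1],.2,86.2)
E
```

```text
29.994616024196148
red drop TCP [ 0.4904 -0.2453  0.1112]
t 30.37 pos [0.5713 0.0819 0.2081] yaw 84.11 w 0.0175 ft [ 0.9 -0.6 -1.6] | turn -2.09 shift now [-333.8  -47.     7.6] after turn [-331.8  -59.2    7.6]
```

Call:
servo_tool(rows=[1,0,0,0,-2.1,1,-0.036,-0.0063,0,0,1,-0.036,-0.0063,0,0,1,-0.036,-0.0063,0,0,1,-0.036,-0.0063,0,0])

```text
time: 30.78
position: [0.5337, -0.061, 0.2032]
tool_rot: [0.73, 0.684, -0.0, -0.0]
ft_force: [-0.0, 0.5, -1.6]
grip_width: 0.0177
grip_force: 30.0
```

Call:
servo_tool(rows=[1,-0.036,-0.0063,0,0,1,-0.036,-0.0063,0,0,1,-0.036,-0.0063,0,0,1,-0.036,-0.0063,0,0,1,-0.036,-0.0063,0,0])

```text
time: 31.2
position: [0.4902, -0.239, 0.2031]
tool_rot: [0.73, 0.683, 0.0, -0.0]
ft_force: [0.5, -0.0, -2.3]
grip_width: 0.018
grip_force: 30.0
```

Call:
servo_tool(rows=[1,-0.008,-0.001,0,0,1,0,0,0.03,0,1,0,0,0,0,1,0,0,0,0,1,0,0,0,0])

```text
time: 31.62
position: [0.4899, -0.2447, 0.1731]
tool_rot: [0.73, 0.684, 0.0, -0.0]
ft_force: [0.1, 0.3, -1.8]
grip_width: 0.0178
grip_force: 30.0
```

```bash
python3 - <<'E'
from h import *
print(robot.get_obs()['grip_force'])
t=drop('red',dz=.025); go(t[0],t[1],.115,86.2)
o=robot.get_obs();c=cam('wrist');show(c,['mod_red_c','bay_red'])
c=cam('scene');show(c,['mod_red_c'])
E
```

```text
29.994623637758195
red drop TCP [ 0.4904 -0.2453  0.1112]
t 31.62 pos [ 0.4899 -0.2447  0.1731] yaw 86.26 w 0.0178 ft [ 0.1  0.3 -1.8] | turn 0.06 shift now [-0.6  0.6 58.1] after turn [-0.6  0.6 58.1]
mod_red_c [([0.485, -0.245, 0.175], 0.89)]
bay_red [([0.458, -0.205, 0.032], 0.91)]
mod_red_c [([0.489, -0.252, 0.181], 0.83)]
```

Call:
servo_tool(rows=[1,-0.0005,0.001,0.02,0,1,0,0,0.02,0,1,0,0,0.012,0,1,0,0,0.006,0,1,0,0,0,0])

```text
time: 32.28
position: [0.4903, -0.2456, 0.1136]
tool_rot: [0.73, 0.683, -0.0, -0.001]
ft_force: [-0.1, -0.4, -1.2]
grip_width: 0.0178
grip_force: 30.0
```

Call:
servo_tool(rows=[1,0,0,0,0,1,0,0,0,0,0,0,0,0,0,0,0,0,0,0,0,0,0,0,0])

```text
time: 32.7
position: [0.4912, -0.2465, 0.1154]
tool_rot: [0.73, 0.683, 0.0, 0.001]
ft_force: [0.4, -0.0, -0.1]
grip_width: 0.0303
grip_force: 0.0
```

Call:
servo_tool(rows=[0,0,0,0,0,0,0,0,0,0,0,0,0,-0.03,0,0,0,0,-0.04,0,1,0,0,-0.03,0])

```text
time: 33.12
position: [0.4912, -0.2464, 0.2164]
tool_rot: [0.73, 0.683, 0.0, 0.0]
ft_force: [0.5, -0.8, 0.2]
grip_width: 0.0406
grip_force: 0.0
```

```bash
python3 - <<'E'
from h import *
go(.414,-.337,.12,86.2)
c=cam('wrist');inbay(c,'red');show(c,['button_top'])
c=cam('top','t9'); show(c,['button_top']); [inbay(c,n) for n in MN]
c=cam('scene','s9'); [inbay(c,n) for n in MN]
a=cv2.imread('pics/t9.png')[170:290,380:540]; b=cv2.imread('pics/s9.png')[90:210,160:320]
cv2.imwrite('pics/c9.png',cv2.resize(np.hstack([a,b]),None,fx=2.4,fy=2.4))
E
```

```text
t 33.12 pos [ 0.4912 -0.2464  0.2164] yaw 86.2 w 0.0406 ft [ 0.5 -0.8  0.2] | turn 0.0 shift now [-95.5 -71.1  96.4] after turn [-95.5 -71.1  96.4]
red 0.75 in bay [ 28.9 -37.4  25.7]
button_top [([0.416, -0.341, 0.039], 0.61)]
button_top [([0.748, 0.246, -0.002], 0.2)]
yellow 0.42 in bay [ 35.  -32.1  24.1]
blue 0.7 in bay [ 73.6 392.6  54.6]
red 0.77 in bay [ 33.5 -40.   28.2]
red 0.36 in bay [ -5.6 -91.5 -24.9]
yellow 0.76 in bay [ 35.9 -34.5  19.4]
yellow 0.28 in bay [ 1.5 92.2 27.9]
blue 0.83 in bay [ 35.8 -35.3  25.5]
```

View pics/c9.png

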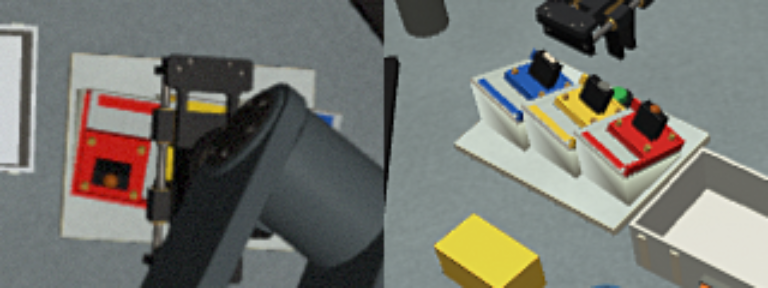

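All three modules sit flush in their corners: red at px (112,165) in the left crop, and all three in the right one. The button is at (622,96), close to the yellow block, so I'll turn the gripper 90° to keep its body clear and press towards the button's front edge.

Call:
servo_tool(rows=[1,0,0,0,-7,1,0,0,0,-7,1,0,0,0,-7,1,0,0,0,-7,1,0,0,0,-7])

```text
time: 34.13
position: [0.4908, -0.2461, 0.2141]
tool_rot: [0.488, 0.873, 0.0, -0.0]
ft_force: [0.4, -0.1, 0.5]
grip_width: 0.0006
grip_force: 0.0
```

Call:
servo_tool(rows=[1,0,0,0,-7,1,0,0,0,-7,1,0,0,0,-7,1,0,0,0,-7,1,0,0,0,-7])

```text
time: 34.55
position: [0.4907, -0.2461, 0.2141]
tool_rot: [0.203, 0.979, 0.0, -0.0]
ft_force: [0.3, 1.0, 0.2]
grip_width: 0.0001
grip_force: 0.0
```

Call:
servo_tool(rows=[1,0,0,0,-7,1,0,0,0,-7,1,0,0,0,-6,1,0,0,0,0,1,0,0,0,0])

```text
time: 34.97
position: [0.4908, -0.2462, 0.2142]
tool_rot: [0.035, 0.999, 0.0, -0.0]
ft_force: [-0.6, -1.0, 1.1]
grip_width: 0.0006
grip_force: 0.0
```

```bash
python3 - <<'E'
from h import *
go(.402,-.338,.12,176.2)
c=cam('top'); show(c,['button_top'])
c=cam('scene'); show(c,['button_top']); [inbay(c,n) for n in MN]
E
```

```text
t 34.97 pos [ 0.4908 -0.2462  0.2142] yaw 176.04 w 0.0006 ft [-0.6 -1.   1.1] | turn -0.16 shift now [ 82.2 -97.8  94.2] after turn [ 82.4 -97.6  94.2]
button_top []
button_top [([0.411, -0.336, 0.037], 0.5)]
red 0.82 in bay [ 35.6 -39.5  26.5]
red 0.46 in bay [-49.7 185.7  75.3]
yellow 0.59 in bay [ 34.9 -30.8  22.8]
yellow 0.3 in bay [ 32.5 -25.7 -62.6]
blue 0.62 in bay [ 35.4 -36.1  28.7]
```

Call:
servo_tool(rows=[1,0.028,-0.033,0,0,1,0.028,-0.033,0,0,1,0.0265,-0.032,0,0,1,0,0,0.035,0,1,0,0,0.035,0])

```text
time: 35.73
position: [0.4043, -0.3405, 0.146]
tool_rot: [0.036, 0.999, -0.003, 0.003]
ft_force: [0.4, 0.4, -0.6]
grip_width: 0.0007
grip_force: 0.0
```

Call:
servo_tool(rows=[1,0,0,0.03,0,1,0,0,0.03,0,1,0,0,0.02,0,1,0,0,0.01,0,1,0,0,0,0])

```text
time: 36.15
position: [0.4034, -0.3352, 0.0525]
tool_rot: [0.033, 0.999, 0.002, -0.001]
ft_force: [0.6, 0.9, -0.0]
grip_width: 0.0004
grip_force: 0.0
```

```bash
python3 - <<'E'
from h import *
go(.402,-.338,.04,176.2)
c=cam('scene'); [inbay(c,n) for n in MN]
E
```

```text
t 36.15 pos [ 0.4034 -0.3352  0.0525] yaw 176.17 w 0.0004 ft [ 0.6  0.9 -0. ] | turn -0.03 shift now [ 1.1 -2.9 12.5] after turn [ 1.1 -2.9 12.5]
red 0.68 in bay [ 35.5 -43.   28.1]
yellow 0.71 in bay [ 35.  -36.5  26.9]
blue 0.84 in bay [ 36.5 -37.8  24.2]
```

Call:
servo_tool(rows=[1,0,0,0.01,0,1,0,0,0.006,0,1,0,0,0.003,0,1,0,0,0.002,0,1,0,0,0,0])

```text
time: 36.77
position: [0.4046, -0.3366, 0.0336]
tool_rot: [0.033, 0.999, -0.0, 0.0]
ft_force: [0.4, 0.2, 3.9]
grip_width: 0.0003
grip_force: 2.1
```

Call:
servo_tool(rows=[1,0,0,0.002,0,1,0,0,0,0,1,0,0,0,0])

```text
time: 37.02
position: [0.4046, -0.3366, 0.0323]
tool_rot: [0.033, 0.999, -0.001, 0.0]
ft_force: [0.2, 0.4, 7.2]
grip_width: 0.0005
grip_force: 3.8
```

Call:
servo_tool(rows=[1,0,0,0.002,0,1,0,0,0,0,1,0,0,0,0])

```text
time: 37.27
position: [0.4047, -0.3366, 0.0321]
tool_rot: [0.033, 0.999, -0.001, 0.001]
ft_force: [-2.2, 2.6, 20.5]
grip_width: 0.0003
grip_force: 10.6
```

Call:
servo_tool(rows=[1,0,0,-0.03,0,1,0,0,-0.04,0,1,0,0,-0.04,0,1,0,0,-0.04,0,0,0,0,-0.03,0])

```text
time: 37.68
position: [0.4044, -0.3363, 0.2124]
tool_rot: [0.033, 0.999, -0.001, 0.001]
ft_force: [0.7, 0.6, 0.1]
grip_width: 0.0025
grip_force: 0.0
```

```bash
python3 - <<'E'
from h import *
st();go(.513,.336,.2,177)
c=cam('scene'); [inbay(c,n) for n in MN]; show(c,['lid_grip'])
c=cam('top'); show(c,['lid_grip']); [inbay(c,n) for n in MN]
for d in robot.outline_of(c,'lid_grip')[:1]: print(rect(c,d['region'],.019))
E
```

```text
37.68 [ 0.4044 -0.3363  0.2124] [[-0.998, 0.066, 0.001], [0.066, 0.998, -0.002], [-0.001, -0.001, -1.0]] [-0.91  0.41  1.69 -0.    1.04 -2.41] 0.0024679304973907424
t 37.68 pos [ 0.4044 -0.3363  0.2124] yaw 176.21 w 0.0025 ft [0.7 0.6 0.1] | turn -0.79 shift now [-63.9 678.   11.5] after turn [-73.3 677.1  11.5]
yellow 0.7 in bay [ 32.5 -36.4  19.7]
blue 0.72 in bay [ 35.7 -35.1  26.5]
blue 0.4 in bay [-2.5 -2.3  0.3]
lid_grip [([0.517, 0.336, 0.05], 0.88), ([0.5, -0.341, -0.002], 0.61)]
lid_grip [([0.514, 0.334, 0.052], 0.94)]
red 0.67 in bay [ 35.5 -39.   25.1]
red 0.6 in bay [-1.000e-01 -1.792e+02 -5.770e+01]
yellow 0.97 in bay [ 32.2 -34.4  25. ]
blue 0.65 in bay [ 36.  -37.4  28.7]
blue 0.52 in bay [-34.3  44.4  36.5]
(array([0.5167, 0.3389, 0.2823, 0.1612]), -2.47)
```

The button reached its stop: 20 N, and the TCP stopped sinking. Back to the lid.

Call:
servo_tool(rows=[0,-0.004,0.039,0,0,0,-0.004,0.039,0,0,0,-0.004,0.039,0,0,0,-0.004,0.039,0,0,0,-0.004,0.039,0,0])

```text
time: 38.65
position: [0.4369, -0.1413, 0.209]
tool_rot: [0.034, 0.999, 0.0, -0.0]
ft_force: [0.9, -0.6, -0.3]
grip_width: 0.0434
grip_force: 0.0
```

Call:
servo_tool(rows=[0,-0.004,0.039,0,0,0,-0.004,0.039,0,0,0,-0.004,0.039,0,0,0,-0.004,0.039,0,0,0,-0.004,0.039,0,0])

```text
time: 39.07
position: [0.4698, 0.0522, 0.2091]
tool_rot: [0.033, 0.999, 0.0, -0.0]
ft_force: [0.0, 0.1, -0.1]
grip_width: 0.0436
grip_force: 0.0
```

Call:
servo_tool(rows=[0,-0.004,0.039,0,0,0,-0.004,0.039,0,0,0,-0.004,0.039,0,0,0,-0.004,0.039,0,0,0,-0.004,0.039,0,0])

```text
time: 39.48
position: [0.5026, 0.2455, 0.2089]
tool_rot: [0.033, 0.999, -0.0, -0.001]
ft_force: [-0.1, -0.1, -0.4]
grip_width: 0.0432
grip_force: 0.0
```

```bash
python3 - <<'E'
from h import *
go(.514,.336,.1,177.3)
E
```

```text
t 39.48 pos [0.5026 0.2455 0.2089] yaw 176.22 w 0.0432 ft [-0.1 -0.1 -0.4] | turn -1.08 shift now [ -5.5  91.1 108.8] after turn [ -7.2  91.  108.8]
```

Call:
servo_tool(rows=[0,-0.002,0.038,0,0,0,-0.002,0.038,0,0,0,-0.001,0.015,0,-1.1,0,0,0,0.04,0,0,0,0,0.04,0])

```text
time: 39.9
position: [0.5161, 0.3368, 0.1305]
tool_rot: [0.022, 1.0, 0.002, 0.004]
ft_force: [-0.3, -1.1, -0.7]
grip_width: 0.0436
grip_force: 0.0
```

```bash
python3 - <<'E'
from h import *
go(.514,.336,.033,177.3)
o=robot.get_obs();c=cam('wrist','w10'); show(c,['lid_grip'])
for d in robot.outline_of(c,'lid_grip')[:1]:
    m=d['region']&(c['pixels'].min(2)>150); print(rect(c,m,.056,o))
E
```

```text
t 39.9 pos [0.5161 0.3368 0.1305] yaw 177.47 w 0.0436 ft [-0.3 -1.1 -0.7] | turn 0.17 shift now [ 2.7 -1.2 97.5] after turn [ 2.7 -1.2 97.5]
lid_grip [([0.516, 0.338, 0.051], 0.81)]
(array([0.5149, 0.3374, 0.0948, 0.0197]), -2.68)
```

Call:
servo_tool(rows=[0,0.002,-0.001,0.035,0.2,0,0,0,0.035,0,0,0,0,0.02,0,0,0,0,0,0,0,0,0,0,0])

```text
time: 40.47
position: [0.513, 0.3331, 0.0409]
tool_rot: [0.026, 1.0, 0.0, 0.001]
ft_force: [-0.7, 0.5, 0.5]
grip_width: 0.0435
grip_force: 0.0
```

```bash
python3 - <<'E'
from h import *
go(.5135,.3365,.035,177.2)
E
```

```text
t 40.47 pos [0.513  0.3331 0.0409] yaw 177.07 w 0.0435 ft [-0.7  0.5  0.5] | turn -0.13 shift now [-0.3  3.4  5.9] after turn [-0.3  3.4  5.9]
```

Call:
servo_tool(rows=[0,0,0.0035,0.006,0,0,0,0,0,0,1,0,0,0,0,1,0,0,0,0,1,0,0,0,0], newtons=45)

```text
time: 40.88
position: [0.5126, 0.3369, 0.0346]
tool_rot: [0.025, 1.0, 0.0, 0.001]
ft_force: [-0.2, -0.3, 0.9]
grip_width: 0.0309
grip_force: 0.0
```

Call:
servo_tool(rows=[1,0,0,0,0,1,0,0,0,0,1,0,0,0,0,1,0,0,0,0,1,0,0,-0.015,0])

```text
time: 41.3
position: [0.5098, 0.3355, 0.0459]
tool_rot: [0.025, 1.0, -0.001, -0.003]
ft_force: [-0.6, -1.3, -2.3]
grip_width: 0.0195
grip_force: 45.0
```

Call:
servo_tool(rows=[1,0,0,-0.03,0,1,0,0,-0.04,0,1,0,0,-0.04,0,1,0,0,-0.04,0,1,0,0,-0.015,0])

```text
time: 41.72
position: [0.5143, 0.3376, 0.2188]
tool_rot: [0.025, 1.0, 0.002, 0.004]
ft_force: [0.4, 0.4, -3.0]
grip_width: 0.0196
grip_force: 45.0
```

Call:
servo_tool(rows=[1,0,0,0,3,1,0,0,0,6,1,0,0,0,6.5,1,0,0,0,6.5,1,0,0,0,6.5])

```text
time: 42.13
position: [0.511, 0.3361, 0.2123]
tool_rot: [0.273, 0.962, -0.001, -0.001]
ft_force: [-0.1, 0.1, -3.5]
grip_width: 0.0197
grip_force: 45.0
```

Call:
servo_tool(rows=[1,0,0,0,6.5,1,0,0,0,6.5,1,0,0,0,6.5,1,0,0,0,6.5,1,0,0,0,6.5])

```text
time: 42.55
position: [0.511, 0.3361, 0.2121]
tool_rot: [0.532, 0.847, -0.001, -0.001]
ft_force: [0.4, 0.0, -2.8]
grip_width: 0.0191
grip_force: 45.0
```

Call:
servo_tool(rows=[1,0,0,0,6.5,1,0,0,0,6.5,1,0,0,0,6.5,1,0,0,0,6.5,1,0,0,0,2])

```text
time: 42.97
position: [0.5111, 0.3361, 0.2122]
tool_rot: [0.72, 0.694, -0.001, -0.001]
ft_force: [0.2, -0.1, -2.9]
grip_width: 0.0198
grip_force: 45.0
```

```bash
python3 - <<'E'
from h import *
print(robot.get_obs()['grip_force']);go(.5627,-.0067,.2,88)
c=cam('scene');show(c,['lid_grip'])
E
```

```text
45.000285655260086
t 42.97 pos [0.5111 0.3361 0.2122] yaw 87.84 w 0.0198 ft [ 0.2 -0.1 -2.9] | turn -0.16 shift now [-340.6   64.5   12.5] after turn [-340.7   63.6   12.5]
lid_grip [([0.513, 0.33, 0.224], 0.56)]
```

Call:
servo_tool(rows=[1,-0.02,0.004,0,0,1,-0.034,0.0065,0,0,1,-0.034,0.0065,0,0,1,-0.034,0.0065,0,0,1,-0.034,0.0065,0,0])

```text
time: 43.48
position: [0.5362, 0.1782, 0.2129]
tool_rot: [0.718, 0.696, -0.001, -0.0]
ft_force: [-0.0, 0.4, -1.7]
grip_width: 0.0195
grip_force: 45.0
```

Call:
servo_tool(rows=[1,-0.034,0.0065,0,0,1,-0.034,0.0065,0,0,1,-0.034,0.0065,0,0,1,-0.034,0.0065,0,0,1,-0.034,0.0065,0,0])

```text
time: 43.9
position: [0.5632, 0.0071, 0.213]
tool_rot: [0.718, 0.696, -0.0, -0.001]
ft_force: [0.4, 0.4, -3.4]
grip_width: 0.0194
grip_force: 45.0
```

Call:
servo_tool(rows=[1,-0.015,0.002,0.02,-0.2,1,0,0,0.03,0,1,0,0,0.02,0,1,0,0,0,0,1,0,0,0,0])

```text
time: 44.32
position: [0.564, -0.0063, 0.1423]
tool_rot: [0.717, 0.697, -0.001, -0.002]
ft_force: [-0.4, -0.5, -3.0]
grip_width: 0.0196
grip_force: 45.0
```

```bash
python3 - <<'E'
from h import *
print(robot.get_obs()['grip_force']);go(.5627,-.0067,.12,88)
o=robot.get_obs();c=cam('wrist','w11');show(c,['lid_grip','tote'])
c=cam('top','t11');show(c,['lid_grip'])
for d in robot.outline_of(c,'lid_grip')[:1]: print(rect(c,d['region'],.105))
E
```

```text
44.999800231307745
t 44.32 pos [ 0.564  -0.0063  0.1423] yaw 88.33 w 0.0196 ft [-0.4 -0.5 -3. ] | turn 0.33 shift now [-0.5 -1.2 22.3] after turn [-0.5 -1.2 22.3]
lid_grip [([0.563, -0.007, 0.159], 0.92)]
tote []
lid_grip [([0.769, -0.095, 0.002], 0.55)]
(array([0.5711, 0.095 , 0.1625, 0.08  ]), -2.85)
```

View pics/w11.png

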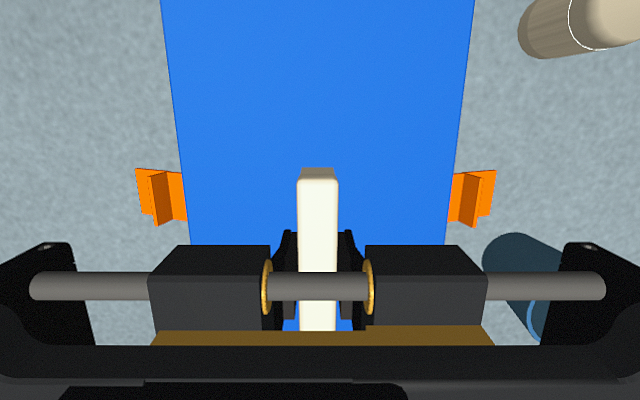

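The lid is level and centred between the open clips at px (160,195) and (473,195), with its bar at (318,230). I'll lower it.

Call:
servo_tool(rows=[1,-0.0005,-0.001,0.012,0.3,1,0,0,0.012,0,1,0,0,0.008,0,1,0,0,0.004,0,1,0,0,0,0])

```text
time: 45.03
position: [0.5638, -0.0067, 0.107]
tool_rot: [0.719, 0.695, -0.0, -0.001]
ft_force: [-0.2, 0.2, -3.4]
grip_width: 0.0194
grip_force: 45.0
```

Call:
servo_tool(rows=[1,0,0,0.003,0,1,0,0,0.002,0,1,0,0,0,0,1,0,0,0,0,1,0,0,0,0])

```text
time: 45.45
position: [0.5647, -0.0069, 0.1029]
tool_rot: [0.719, 0.695, 0.0, 0.0]
ft_force: [-0.5, -0.5, -1.1]
grip_width: 0.0194
grip_force: 45.0
```

```bash
python3 - <<'E'
from h import *
go(.5627,-.0067,.102,88)
c=cam('wrist');show(c,['lid_grip'])
c=cam('scene');show(c,['lid_grip'])
E
```

```text
t 45.45 pos [ 0.5647 -0.0069  0.1029] yaw 88.0 w 0.0194 ft [-0.5 -0.5 -1.1] | turn 0.0 shift now [ 0.2 -2.   0.9] after turn [ 0.2 -2.   0.9]
lid_grip [([0.566, -0.01, 0.12], 0.81)]
lid_grip [([0.565, -0.014, 0.116], 0.91)]
```

Call:
servo_tool(rows=[1,0,-0.001,0.0015,0,1,0,0,0,0,0,0,0,0,0,0,0,0,0,0,0,0,0,0,0])

```text
time: 46.07
position: [0.5631, -0.0068, 0.1011]
tool_rot: [0.719, 0.695, 0.0, 0.0]
ft_force: [-0.4, 0.3, -0.9]
grip_width: 0.0328
grip_force: 0.0
```

Call:
servo_tool(rows=[0,0,0,0,0,0,0,0,0,0,0,0,0,-0.015,0,0,0,0,-0.03,0,0,0,0,-0.04,0])

```text
time: 46.48
position: [0.5607, -0.0064, 0.1839]
tool_rot: [0.719, 0.695, -0.002, -0.003]
ft_force: [1.1, -0.7, -0.1]
grip_width: 0.0429
grip_force: 0.0
```

Call:
servo_tool(rows=[0,-0.03,-0.02,-0.03,0,0,-0.03,-0.02,-0.02,0,0,0,0,0,0,0,0,0,0,0,0,0,0,0,0])

```text
time: 46.9
position: [0.5233, -0.0619, 0.2323]
tool_rot: [0.72, 0.694, 0.0, -0.0]
ft_force: [-0.5, -0.7, -1.1]
grip_width: 0.0435
grip_force: 0.0
```

```bash
python3 - <<'E'
from h import *
o=st()
c=cam('wrist','w12');show(c,['lid_grip','clip_near_tab','clip_far_tab'])
for d in robot.outline_of(c,'lid_grip')[:1]: print(rect(c,d['region']&(c['pixels'][...,2]>120),.088,o))
c=cam('scene','s12');show(c,['lid_grip']);[inbay(c,n) for n in MN]
c=cam('top','t12');show(c,['lid_grip']);[inbay(c,n) for n in MN]
a=cv2.imread('pics/t12.png')[130:290,260:540]; b=cv2.imread('pics/s12.png')[90:250,160:400]
cv2.imwrite('pics/c12.png',cv2.resize(np.hstack([a,b]),None,fx=1.5,fy=1.5))
E
```

```text
46.9 [ 0.5233 -0.0619  0.2323] [[0.036, 0.999, -0.0], [0.999, -0.036, 0.001], [0.001, -0.0, -1.0]] [-0.33  0.38  1.67  0.    1.09 -0.29] 0.04347366443339115
lid_grip [([0.569, -0.009, 0.12], 0.75)]
clip_near_tab [([0.414, -0.005, 0.03], 0.65), ([0.46, -0.203, 0.03], 0.56)]
clip_far_tab [([0.708, -0.013, 0.028], 0.81)]
(array([ 0.5647, -0.0244,  0.2476,  0.1577]), 88.05)
lid_grip [([0.565, -0.012, 0.119], 0.7), ([0.51, 0.334, 0.004], 0.32)]
red 0.92 in bay [ 38.  -43.6  23.3]
red 0.68 in bay [  32.7 -117.3  -89.1]
yellow 0.64 in bay [34.5 48.6 51.9]
yellow 0.63 in bay [ 36.5 -34.1  21.4]
blue 0.84 in bay [ 34.7 -36.   25.7]
blue 0.53 in bay [227.7 663.9  70.4]
lid_grip [([0.56, -0.01, 0.118], 0.68)]
red 0.51 in bay [ 35.  -39.2  26.3]
yellow 0.71 in bay [ 34.4 -33.4  20.8]
yellow 0.7 in bay [35.3 53.8 53.7]
blue 0.98 in bay [ 31.4 -39.3  30.1]
```

View pics/c12.png

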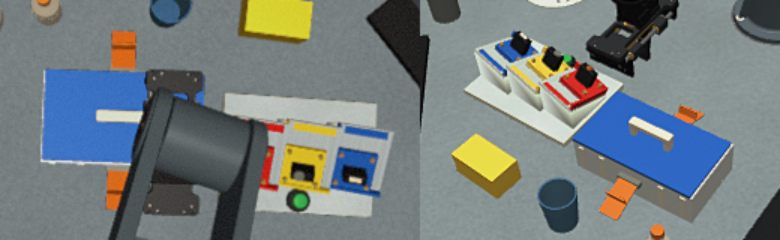

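The lid is seated on the tote at px (650,140), both clips hang open at (690,113) and (620,198), and the three modules are flush in their corners at (520,43), (550,62) and (585,80). I'm handing in.

```bash
python3 -c "
from rig import robot
print(robot.hand_in())"
```

```text
the job is handed in; nothing more can be done
None
```

The job is handed in, with no verdict shown: by the last pictures all three modules are home in their bays, the lid is seated on the empty tote with both clips open, the button went down to its stop, and I never touched the bystanders.

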